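Put the two-tier parts stand back together

ROBOT

A 6-joint arm with a two-finger parallel gripper is mounted at the origin on the work surface. World frame = base frame: x ahead of the robot, y to its left, z up, the work surface at z = 0. Lengths are in m, angles in rad, forces in N, time in s.
With the tool pointing down it reaches from about 0.325 to 0.875 m from the base axis. Payload 4.4 kg.
Tool frame: the origin (TCP) lies at the very end of the fingers, on their centre line; the grasp point (between the pads) lies manip.grip_depth behind it (manip.grip_depth is the distance from the TCP to the grasp point, in m); z points along the fingers, y is the direction in which the jaws open and shut (so a half turn about z gives the same grasp; the last joint's range is limited). The gripper opens to 85 mm and grips with 20 to 120 N. Pads are 22 mm wide; open, the fingers measure 114 mm over their backs; the gripper's body (76 mm by 85 mm) begins 54 mm behind the grasp point. The pads swing forward as they close: fully open they stand 13 mm farther back than shut.
Start: joints at [-1.395, 0.207, 1.542, -0, 1.393, -0.15], TCP at [0.184, -0.545, 0.231] pointing down, gripper open.
Joint ranges: [-2.73, 2.73], [-0.86, 2.22], [0.23, 2.46], [-1.11, 4.25], [0.08, 2.63], [-2.82, 2.82]. Speed limits (rad/s): [2.79, 2.79, 3.14, 3.14, 3.14, 3.14].

INTERFACE

Orientations are given as a unit quaternion [w, x, y, z].
In Python, from workcell import manip gives the robot as it stands.
- The arm moves only by the tool step_arm, never from a script. Its argument "motion" is a list of rows, each an object with "xyz": the shift along the tool's x, y, z in mm, a list of three; "turn": the turn about the tool's z in rad. A call has 1 to 12 rows; each row shifts and turns the commanded pose from where the row before left it, along the tool's axes as they then stand; what a row does not reach is not made up. A row lasts 1/8 s, in which the tool goes at most 62.5 mm and 10.7 degrees, less where a joint would pass 70% of its speed; a pose out of reach is approached as far as the arm can. A call with a gripper value outside its range is refused whole. "jaw" is the finger opening in mm, from 0 to 85.4, set as the call begins (left out, the last holds). The fingers move at their own pace and stop on an object; "newtons" is the grip in N (left out, the last holds). Time passes only in rows, so rows that do not move let the fingers close. It gives the time, the measured TCP pose, the force and the opening at its end, in the units of the state.
- manip.get_obs(): the state, without advancing time (a new reading comes with each control period).
- manip.get_image(name): name is "scene" or "side" or "wrist"; returns a dict with "pixels" (400x640x3 uint8, red, green, blue), "fovy" (degrees; the focal length in pixels is half the picture's height over the tangent of half this angle, whatever the lens; pixels are square), "cx", "cy" (the principal point, pixels), "extrinsics" (4x4, takes a point from camera to world coordinates). Camera axes: x right, y down, z forward; pixel columns grow to the right and rows downward; lengths in m; the calibration is good to about 2 mm. A picture is of the moment at which its call begins. There is no depth.
- manip.hand_in(): hands the job in, once; it reports no verdict.
The state is a dict: "clock": time; "qpos": joint angles; "dq": joint speeds; "joint_torque": joint torques, N m; "ee_pos": TCP position; "eef_rot": TCP orientation; "contact_force": force on the tool from outside, world axes, zero at the start; "moment": the same for the moment, N m; "grip_width": finger opening in m.
Only numpy, scipy, OpenCV 4.12 (cv2) and the standard library are available. Lean on these libraries where they do the work, as an engineer would, in place of code of your own. Each camera call takes 0.05 s, during which the arm holds its last target.

TASK

Put the tiered parts stand on the desk back together: lower the blue tray over the four posts until it sits flat and fully home on the four lower shoulders, then set the orange tray on the four thin pins above it, flat and fully home on the upper shoulders. Lower each tray by its grip block all the way rather than letting it drop, and leave the other things on the desk alone.

Things in the scene. Friction and masses are not known exactly. Their poses are not given: they have to be found in the camera images.
- stand: Grey base 236 mm (its x) by 162 mm (its y), 10 mm thick, fixed to the desk, four upright posts at x = +-95, y = +-58 mm. Each post, heights from the underside: dark foot, 28 mm diameter, up to 45 mm (lower shoulder); aluminium shaft, 14 mm, up to 125 mm (upper shoulder); steel pin, 6 mm, up to 151 mm. Origin: centre of the underside, at desk height, z up. Same turned half round.
- post_tops (a point): Point amid the four posts of the stand, level with their tops, 151 mm above the desk; axes as the stand's. The last 6 mm of each pin is pointed; the edge of the upper shoulder is bevelled from 14 to 12 mm diameter over 2 mm.
- lower_tray: Loose blue plastic tray, 0.2 to 0.4 kg, upright on the desk at the start. Floor 220 mm (its x) by 146 mm (its y), 6 mm thick; rim all round, 3 mm thick, top 22 mm above the underside. Four 20 mm through holes at x = +-95, y = +-58 mm, that fit the stand's 14 mm shafts (not the feet). Origin: centre of the underside, z up. Same turned half round.
- lower_tray_grip (a point): Middle of the top of the blue tray's white grip block, 55 mm above the tray's underside; axes as the tray's. Solid upright block, 80 mm long (x), 14 mm thick (y), rising from the tray floor; pinch it across its thickness. A 4 mm thick partition, 22 mm high, runs from it to both ends of the tray.
- upper_tray: Loose orange plastic tray, 0.2 to 0.4 kg, upright on the desk at the start. Floor 220 mm (its x) by 146 mm (its y), 6 mm thick; rim all round, 3 mm thick, top 22 mm above the underside. Four 11 mm through holes at x = +-95, y = +-58 mm, that fit the stand's 6 mm pins (not the shafts). Origin: centre of the underside, z up. Same turned half round.
- upper_tray_grip (a point): Middle of the top of the orange tray's white grip block, 55 mm above the tray's underside; axes as the tray's. Solid upright block, 80 mm long (x), 14 mm thick (y), rising from the tray floor; pinch it across its thickness. A 4 mm thick partition, 22 mm high, runs from it to both ends of the tray.
- drink_can: Bystander: bare aluminium drink can, 66 mm across, 115 mm tall; origin at its underside.
- bowl: Bystander: white ceramic bowl, 120 mm across, 55 mm tall; origin at its underside.
- mug: Bystander: blue ceramic mug, 80 mm across, 90 mm tall, with a handle; origin at its underside.
- spray_bottle: Bystander: white plastic bottle with a green cap, 56 mm across, 170 mm tall; origin at its underside.
- tape_roll: Bystander: roll of amber tape lying flat, 90 mm across, 24 mm tall; origin at its underside.
- screwdriver: Bystander: screwdriver lying flat, about 195 mm long and 26 mm thick; origin under it.
- mouse: Bystander: black computer mouse, 105 x 60 mm, 32 mm tall; origin at its underside.

How it is judged:
By the outcome, as a careful person would: the job done as asked, in the order asked, and still so for the second after the job is handed in, with the robot touching nothing.
It also fails if it takes over 72 s, if anything falls off the work surface, if the arm or the gripper's body presses on something with over 40 N, if the wrist force passes 120 N, or if a joint passes its speed limit or range.

## Working session

There is one attempt and no reset: what is moved stays moved. The work goes in short steps, Python scripts to look and compute and a tool call to move; the robot and the scene stay as the last step left them, time stands still between calls to the robot, and variables do not carry over. Pictures are saved under pics/ and viewed, and the job is handed in when it is done.

Besides the shell and the picture viewer there is one more tool, called after "Request:" as name([rows], argument=value, ...), one row to a line, values as JSON. step_arm: Moves the arm, as the interface text tells. Its arguments: {"type":"object","properties":{"motion":{"type":"array"},"jaw":{"type":"number"},"newtons":{"type":"number"}},"required":["motion"]}

```bash
ls; mkdir -p pics; python3 - <<'E'
from workcell import manip
import cv2,numpy as np
np.set_printoptions(precision=4,suppress=True)
print(manip.get_obs(), manip.grip_depth)
for n in ["scene","side","wrist"]:
    im=manip.get_image(n); cv2.imwrite(f"pics/{n}0.png",im["pixels"][:,:,::-1]); print(n,im["fovy"],im["cx"],im["cy"],im["extrinsics"])
E
```

```text
pics
{'clock': 0.0, 'qpos': array([-1.3955,  0.2074,  1.543 , -0.    ,  1.3935, -0.1505]), 'dq': array([ 0.0004,  0.0007,  0.0008, -0.0023, -0.0008,  0.0004]), 'joint_torque': array([  0.0006, -38.3028, -29.16  ,  -0.0004,   0.0104,   0.    ]), 'ee_pos': array([ 0.1839, -0.544 ,  0.2301]), 'eef_rot': array([-0.0012,  0.9868,  0.1622, -0.    ]), 'contact_force': array([-0.4394, -0.2772,  0.2949]), 'moment': array([-0.0022, -0.0419,  0.0431]), 'grip_width': 0.085448570927236} 0.0187
scene 45.18228449520333 315.1319046188216 204.64019580185672 [[ 0.5018  0.7313 -0.4619  1.3773]
 [ 0.865  -0.426   0.2652 -0.4061]
 [-0.0029 -0.5326 -0.8463  1.5873]
 [ 0.      0.      0.      1.    ]]
side 50.345653556852476 322.63861399560415 200.68540120551447 [[ 0.9853 -0.117   0.1248  0.3582]
 [-0.171  -0.6867  0.7065 -1.1001]
 [ 0.003  -0.7175 -0.6966  1.2271]
 [ 0.      0.      0.      1.    ]]
wrist 68.27558591355931 317.63145180981866 196.6811498023776 [[ 0.3191 -0.9127 -0.2551  0.2474]
 [-0.9477 -0.308  -0.0836 -0.5221]
 [-0.0022  0.2684 -0.9633  0.373 ]
 [ 0.      0.      0.      1.    ]]
```

View pics/scene0.png

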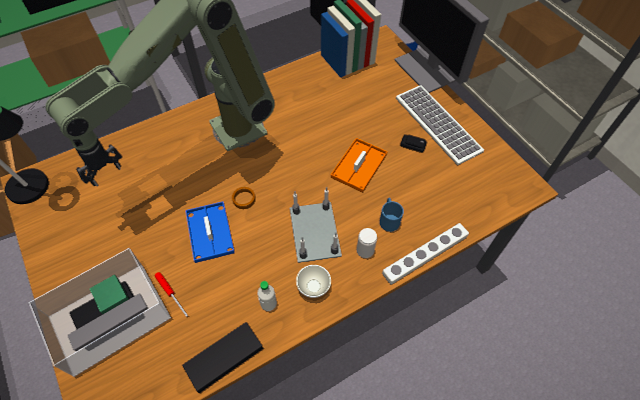

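View pics/side0.png

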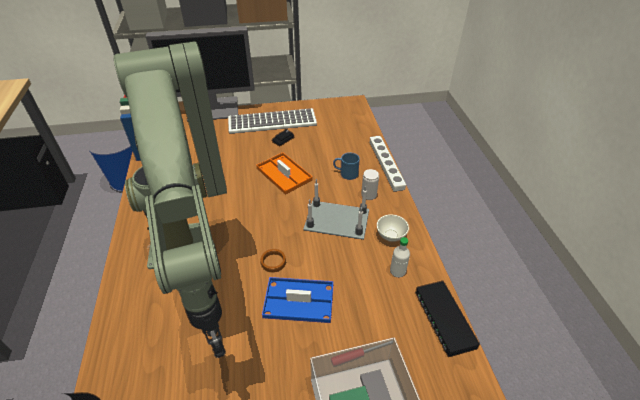

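View pics/wrist0.png

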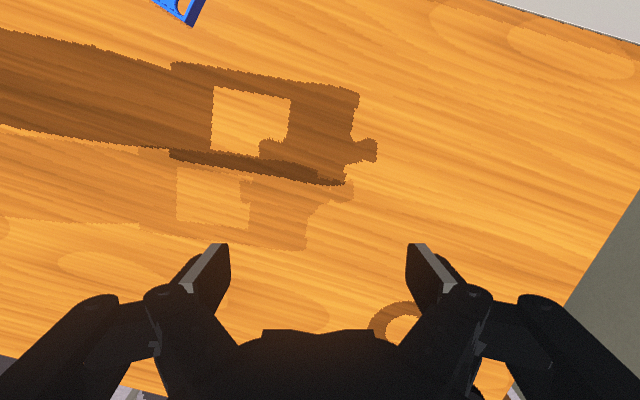

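The scene view shows the blue tray at about (211,231), the orange tray at (359,164) and the stand at (316,232). In the side view they are at (299,299), (284,172) and (337,219). I'll zoom in next and measure roughly.

```bash
cat > h.py <<'E'
import numpy as np,cv2
from scipy.spatial.transform import Rotation as R
np.set_printoptions(precision=4,suppress=True)
def K(im):
    h=im["pixels"].shape[0]; f=h/2/np.tan(np.radians(im["fovy"]/2)); return f
def cast(im,uv,z):
    uv=np.atleast_2d(np.asarray(uv,float)); f=K(im); E=im["extrinsics"]
    d=np.c_[(uv[:,0]-im["cx"])/f,(uv[:,1]-im["cy"])/f,np.ones(len(uv))]@E[:3,:3].T
    o=E[:3,3]; t=(z-o[2])/d[:,2]; return o+d*t[:,None]
def proj(im,P):
    P=np.atleast_2d(np.asarray(P,float)); E=im["extrinsics"]; f=K(im)
    c=(P-E[:3,3])@E[:3,:3]; return np.c_[f*c[:,0]/c[:,2]+im["cx"],f*c[:,1]/c[:,2]+im["cy"]]
def two(imA,a,imB,b):
    r=[]
    for im,uv in((imA,a),(imB,b)):
        p=cast(im,uv,0)[0]; o=im["extrinsics"][:3,3]; d=p-o; r.append((o,d/np.linalg.norm(d)))
    (o1,d1),(o2,d2)=r
    t=np.linalg.lstsq(np.c_[d1,-d2],o2-o1,rcond=None)[0]
    p,q=o1+t[0]*d1,o2+t[1]*d2; return (p+q)/2,np.linalg.norm(p-q)
def toolframe(obs):
    q=obs["eef_rot"]; return R.from_quat([q[1],q[2],q[3],q[0]]).as_matrix()
def mask(im,lo,hi,minA=80):
    hsv=cv2.cvtColor(im["pixels"],cv2.COLOR_RGB2HSV); m=cv2.inRange(hsv,np.array(lo),np.array(hi)); return m
def big(m):
    m=cv2.morphologyEx(m,cv2.MORPH_CLOSE,np.ones((3,3)))
    cs,_=cv2.findContours(m,cv2.RETR_EXTERNAL,cv2.CHAIN_APPROX_NONE); return max(cs,key=cv2.contourArea)
BLUE=((106,170,110),(122,255,255)); ORANGE=((6,230,190),(13,255,255))
def save(im,name,box=None,s=1):
    p=im["pixels"][:,:,::-1]
    if box: x0,y0,x1,y1=box; p=p[y0:y1,x0:x1]
    cv2.imwrite("pics/"+name,cv2.resize(p,None,fx=s,fy=s,interpolation=cv2.INTER_CUBIC))
E
python3 - <<'E'
from h import *
from workcell import manip
import pickle
S=manip.get_image("scene");D=manip.get_image("side")
pickle.dump((S,D),open("i0.pkl","wb"))
for nm,c in(("blue",BLUE),("orange",ORANGE)):
    for n,im in(("S",S),("D",D)):
        k=big(mask(im,*c)); r=cv2.minAreaRect(k); b=cv2.approxPolyDP(k,6,True)[:,0]
        print(nm,n,cv2.contourArea(k),b.tolist()); w=cast(im,b,.012)[:,:2]; print(w, w.mean(0))
save(S,"sz.png",(175,120,435,320),3);save(D,"dz.png",(245,140,445,330),3)
E
```

```text
blue S 1813.0 [[222, 202], [186, 211], [194, 259], [233, 250]]
[[ 0.3247 -0.2193]
 [ 0.2926 -0.3559]
 [ 0.4979 -0.4078]
 [ 0.5358 -0.2704]] [ 0.4128 -0.3134]
blue D 2228.5 [[270, 278], [263, 315], [329, 320], [331, 282]]
[[ 0.3313 -0.2146]
 [ 0.2971 -0.3544]
 [ 0.5026 -0.4078]
 [ 0.5357 -0.2664]] [ 0.4167 -0.3108]
orange S 8.0 [[331, 174]]
[[0.4234 0.2161]] [0.4234 0.2161]
orange D 4.0 [[271, 159], [276, 167]]
[[0.3906 0.4405]
 [0.4077 0.3798]] [0.3991 0.4102]
```

```bash
ls pics
```

```text
dz.png
scene0.png
side0.png
sz.png
wrist0.png
```

View pics/sz.png

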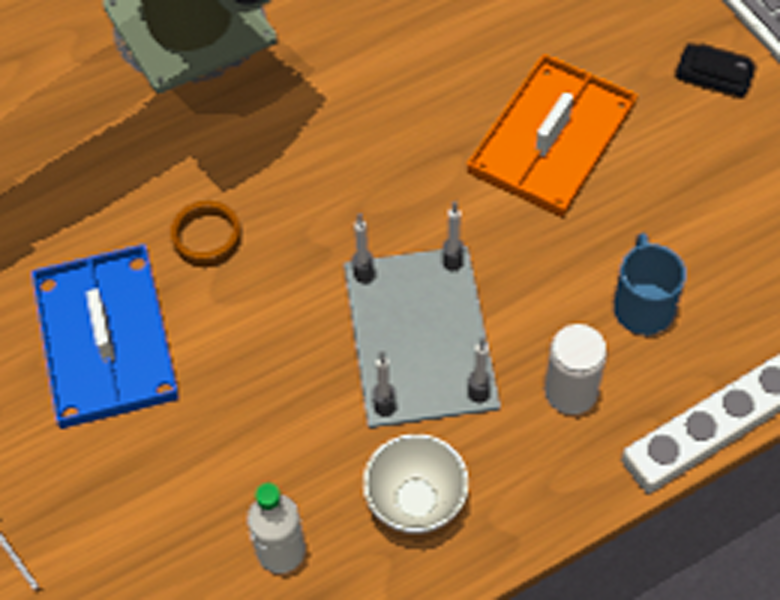

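View pics/dz.png

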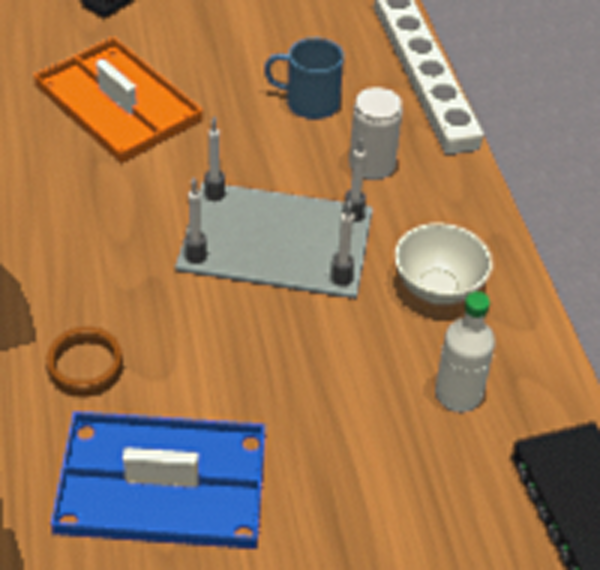

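```bash
python3 - <<'E'
from h import *
import pickle
S,D=pickle.load(open("i0.pkl","rb"))
for im,pts in((S,[(345,175),(370,155),(309,222),(320,240)]),(D,[(270,165),(300,180),(330,222)])):
    h=cv2.cvtColor(im["pixels"],cv2.COLOR_RGB2HSV)
    print([h[v,u].tolist() for u,v in pts])
E
```

```text
[[15, 255, 243], [14, 255, 243], [73, 14, 163], [71, 12, 166]]
[[14, 225, 237], [14, 233, 239], [53, 15, 158]]
```

```bash
python3 - <<'E'
from h import *
import pickle
S,D=pickle.load(open("i0.pkl","rb"))
k=big(mask(S,(11,252,200),(16,255,255)))
for n,im,lo,hi,z in(("orS",S,(9,248,150),(16,255,255),.012),("orD",D,(9,215,190),(14,255,255),.012)):
    m=mask(im,lo,hi);k=big(m); b=cv2.approxPolyDP(k,6,True)[:,0];print(n,cv2.contourArea(k),b.tolist()); print(cast(im,b,z)[:,:2])
for n,im in(("stS",S),("stD",D)):
    k=big(mask(im,(35,5,110),(95,40,200))); b=cv2.approxPolyDP(k,5,True)[:,0];print(n,cv2.contourArea(k),b.tolist()); print(cast(im,b,.01)[:,:2])
# manual points
s=lambda u,v:(175+u/3-.33,120+v/3-.33); d=lambda u,v:(245+u/3-.33,140+v/3-.33)
print("tips")
for a,b in(((361,217),(195,182)),((455,204),(214,121)),((382,354),(347,202)),((481,341),(360,142))):
    print(two(S,s(*a),D,d(*b)))
print("tip planes S",cast(S,[s(361,217),s(455,204),s(382,354),s(481,341)],.151))
print("tip planes D",cast(D,[d(195,182),d(214,121),d(347,202),d(360,142)],.151))
# grips top ends: blue: scene top face ends ; 
print("blue grip S",cast(S,[s(93,290),s(106,348)],.055),"D",cast(D,[d(124,451),d(198,453)],.055))
print("or grip S",cast(S,[s(570,95),s(543,140)],.055),"D",cast(D,[d(100,62),d(133,96)],.055))
E
```

```text
orS 1510.0 [[356, 138], [331, 174], [363, 189], [386, 151]]
[[0.3159 0.4048]
 [0.4234 0.2161]
 [0.5495 0.2876]
 [0.4378 0.4748]]
orD 852.0 [[259, 167], [283, 189], [309, 177], [283, 156]]
[[0.333  0.3925]
 [0.4232 0.2301]
 [0.5427 0.288 ]
 [0.4468 0.4533]]
stS 1976.5 [[330, 204], [328, 210], [322, 203], [300, 206], [298, 214], [290, 208], [298, 261], [340, 255], [337, 239], [338, 253], [330, 252], [336, 234]]
[[ 0.5429  0.1394]
 [ 0.5624  0.1187]
 [ 0.5233  0.1149]
 [ 0.4923  0.0344]
 [ 0.52    0.0101]
 [ 0.4808 -0.0034]
 [ 0.6933 -0.086 ]
 [ 0.7491  0.0577]
 [ 0.6875  0.0826]
 [ 0.7386  0.0556]
 [ 0.7204  0.0325]
 [ 0.6676  0.0904]]
stD 1321.0 [[312, 202], [314, 226], [304, 229], [363, 238], [367, 209], [363, 233], [356, 235], [359, 208]]
[[ 0.532   0.1341]
 [ 0.5193  0.0015]
 [ 0.4789 -0.0075]
 [ 0.6916 -0.09  ]
 [ 0.7441  0.057 ]
 [ 0.6976 -0.0656]
 [ 0.669  -0.0709]
 [ 0.7137  0.068 ]]
tips
(array([0.5058, 0.0105, 0.1423]), np.float64(0.0009536044184103309))
(array([0.5466, 0.1179, 0.1423]), np.float64(0.001179508206431309))
(array([ 0.681 , -0.0582,  0.1443]), np.float64(0.0025433342309666243))
(array([0.7226, 0.0477, 0.1412]), np.float64(0.00036054157584498755))
tip planes S [[ 0.5106  0.0084  0.151 ]
 [ 0.5511  0.1152  0.151 ]
 [ 0.6852 -0.0608  0.151 ]
 [ 0.7272  0.0445  0.151 ]]
tip planes D [[ 0.5049  0.0011  0.151 ]
 [ 0.5454  0.1074  0.151 ]
 [ 0.6784 -0.0632  0.151 ]
 [ 0.7192  0.0375  0.151 ]]
blue grip S [[ 0.3808 -0.3029  0.055 ]
 [ 0.4642 -0.3217  0.055 ]] D [[ 0.3795 -0.3019  0.055 ]
 [ 0.4581 -0.318   0.055 ]]
or grip S [[0.4214 0.3752 0.055 ]
 [0.4667 0.3029 0.055 ]] D [[0.4189 0.3715 0.055 ]
 [0.4575 0.2872 0.055 ]]
```

The blue tray is at about (0.416,-0.311) with yaw -14°. The stand is at about (0.613,0.028) with yaw -21.5°, and the orange tray at (0.433,0.34) with yaw -60°. Next I'll move over the blue tray and look with the wrist camera.

Request:
step_arm([
  {"xyz": [49, -24.4, 0], "turn": 0},
  {"xyz": [49, -24.4, 0], "turn": 0},
  {"xyz": [49, -24.4, 0], "turn": 0},
  {"xyz": [49, -24.4, 0], "turn": 0},
  {"xyz": [49, -24.4, 0], "turn": 0},
  {"xyz": [49, -24.4, 0], "turn": 0},
  {"xyz": [0, 0, 0], "turn": 0.144},
  {"xyz": [0, 0, 0], "turn": 0.144},
  {"xyz": [0, 0, 0], "turn": 0.144},
  {"xyz": [0, 0, 0], "turn": 0.142},
  {"xyz": [0, 0, 0], "turn": 0},
  {"xyz": [0, 0, 0], "turn": 0},
], newtons=40, jaw=85)

```text
clock: 1.75
ee_pos: [0.4156, -0.3119, 0.2312]
eef_rot: [-0.0, 0.992, -0.123, -0.0]
contact_force: [-0.3, 0.2, 0.0]
grip_width: 0.0849
```

```bash
python3 - <<'E'
from h import *
from workcell import manip
import pickle
o=manip.get_obs();W=manip.get_image("wrist");pickle.dump((o,W),open("w1.pkl","wb"));save(W,"w1.png");print(o["ee_pos"],toolframe(o))
E
```

```text
[ 0.4156 -0.3119  0.2312] [[ 0.9698 -0.2438 -0.0001]
 [-0.2438 -0.9698  0.0001]
 [-0.0002 -0.0001 -1.    ]]
```

View pics/w1.png

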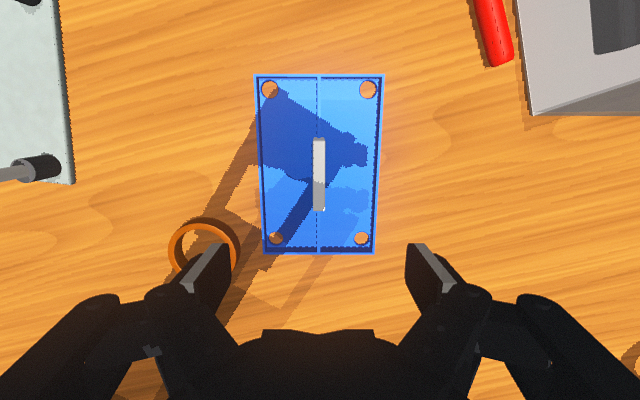

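The wrist picture shows the blue tray whole, with holes near (270,90), (368,90), (277,239) and (361,239) and the block at (319,175). I'll measure the holes.

```bash
cat >> h.py <<'E'
def holes(im,pts,r,lo,hi,z):
    """centroid of non-tray-colour blob near each pt"""
    m=cv2.bitwise_not(mask(im,lo,hi)); out=[]
    for u,v in pts:
        w=np.zeros_like(m); cv2.circle(w,(int(u),int(v)),r,255,-1)
        n,l,s,c=cv2.connectedComponentsWithStats(m&w)
        if n<2: out.append((np.nan,np.nan)); continue
        i=1+np.argmax(s[1:,4]); out.append(c[i]); print(" blob",s[i].tolist(),c[i])
    uv=np.array(out); return uv,cast(im,uv,z)
def fitpose(P):
    """4 pts ordered (+,+),(+,-),(-,+),(-,-) in x,y body -> centre,yaw,size"""
    P=np.asarray(P)[:,:2]; ex=(P[0]+P[1]-P[2]-P[3])/2; ey=(P[0]+P[2]-P[1]-P[3])/2
    return P.mean(0),np.degrees(np.arctan2(ex[1],ex[0])),np.degrees(np.arctan2(-ey[0],ey[1])),np.linalg.norm(ex),np.linalg.norm(ey)
def totool(o,dw): return toolframe(o).T@np.asarray(dw)*1000
E
python3 - <<'E'
from h import *
import pickle
o,W=pickle.load(open("w1.pkl","rb"))
uv,P=holes(W,[(270,90),(368,90),(277,239),(361,239)],12,(95,80,60),(125,255,255),.004)
print(uv,P); print(fitpose(P))
h=cv2.cvtColor(W["pixels"],cv2.COLOR_RGB2HSV)
m=mask(W,(0,0,60),(180,70,255)); w=np.zeros_like(m); w[125:225,300:338]=255
k=big(m&w); print(cv2.boundingRect(k),cv2.minAreaRect(k))
print(h[130:215:6,319].tolist())
ut=[(313,138),(325.5,138)]; print("far top end",cast(W,ut,.055))
c,_,_,_,_=fitpose(P)
th=np.arctan2((P[0]+P[1]-P[2]-P[3])[1],(P[0]+P[1]-P[2]-P[3])[0])
ex=np.array([np.cos(th),np.sin(th),0])
print("pred block ends px",proj(W,[np.r_[c,.055]+.04*ex,np.r_[c,.055]-.04*ex,np.r_[c,.055]]))
print(totool(o,np.r_[c,.2312]-o["ee_pos"]))
E
```

```text
blob [262, 81, 16, 17, 227] [269.5771  89.0793]
 blob [360, 81, 16, 18, 234] [367.4487  89.2778]
 blob [269, 232, 14, 12, 139] [275.6115 237.4964]
 blob [354, 232, 15, 13, 146] [360.911  237.7329]
[[269.5771  89.0793]
 [367.4487  89.2778]
 [275.6115 237.4964]
 [360.911  237.7329]] [[ 0.5224 -0.2799  0.004 ]
 [ 0.4939 -0.392   0.004 ]
 [ 0.3388 -0.2334  0.004 ]
 [ 0.3102 -0.3454  0.004 ]]
(array([ 0.4163, -0.3127]), np.float64(-14.222161909223649), np.float64(-14.301682515901565), np.float64(0.18950348616052606), np.float64(0.11562142721311999))
(313, 137, 12, 74) ((318.5, 173.5), (73.0, 11.0), 90.0)
[[110, 189, 202], [110, 191, 204], [25, 7, 221], [23, 9, 222], [15, 9, 222], [15, 7, 220], [20, 10, 220], [21, 8, 216], [21, 12, 217], [0, 0, 162], [160, 5, 167], [150, 3, 166], [5, 9, 170], [0, 6, 167], [107, 184, 247]]
far top end [[ 0.4584 -0.3172  0.055 ]
 [ 0.4551 -0.3301  0.055 ]]
pred block ends px [[318.5385 139.7866]
 [318.4111 211.1218]
 [318.4727 176.6348]]
[0.8417 0.531  0.0095]
```

Request:
step_arm([
  {"xyz": [0.8, 0.5, 40], "turn": 0.003},
  {"xyz": [0, 0, 50], "turn": 0},
  {"xyz": [0, 0, 50], "turn": 0},
  {"xyz": [0, 0, 35], "turn": 0},
  {"xyz": [0, 0, 20], "turn": 0},
  {"xyz": [0, 0, 12], "turn": 0},
  {"xyz": [0, 0, 0], "turn": 0},
  {"xyz": [0, 0, 0], "turn": 0},
])

```text
clock: 2.8
ee_pos: [0.4171, -0.3134, 0.0254]
eef_rot: [0.001, 0.992, -0.125, 0.001]
contact_force: [0.4, 1.1, -0.6]
grip_width: 0.0846
```

Request:
step_arm([
  {"xyz": [0, 0, 0]},
  {"xyz": [0, 0, 0]},
  {"xyz": [0, 0, 0]},
  {"xyz": [0, 0, 0]},
  {"xyz": [0, 0, 0]},
  {"xyz": [0, 0, 0]},
  {"xyz": [0, 0, 0]},
  {"xyz": [0, 0, 0]},
], jaw=5, newtons=60)

```text
schema error: expected keys xyz, turn
```

```bash
python3 - <<'E'
from h import *
from workcell import manip
W=manip.get_image("wrist");save(W,"w2.png");o=manip.get_obs();print(o)
E
```

```text
{'clock': 2.85, 'qpos': array([-0.8104,  0.363 ,  1.8267, -0.    ,  0.9492,  1.0114]), 'dq': array([-0.0005, -0.0044,  0.0023,  0.0011, -0.0007,  0.0018]), 'joint_torque': array([ -0.0011, -37.0096, -21.3802,  -0.0003,   0.0115,  -0.0017]), 'ee_pos': array([ 0.4172, -0.3135,  0.0255]), 'eef_rot': array([ 0.0008,  0.9921, -0.1252,  0.001 ]), 'contact_force': array([ 0.1678, -0.4175, -0.0121]), 'moment': array([ 0.0764, -0.0646,  0.009 ]), 'grip_width': 0.08491164079243832}
```

View pics/w2.png

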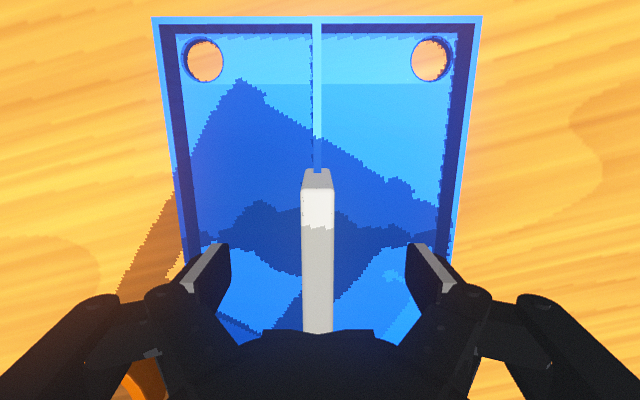

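The picture shows the block at x≈317, centred between the open fingers at 230 and 407. I'll close the jaw now, with both keys in every row.

Request:
step_arm([
  {"xyz": [0, 0, 0], "turn": 0},
  {"xyz": [0, 0, 0], "turn": 0},
  {"xyz": [0, 0, 0], "turn": 0},
  {"xyz": [0, 0, 0], "turn": 0},
  {"xyz": [0, 0, 0], "turn": 0},
  {"xyz": [0, 0, 0], "turn": 0},
  {"xyz": [0, 0, 0], "turn": 0},
  {"xyz": [0, 0, 0], "turn": 0},
], jaw=5, newtons=60)

```text
clock: 3.85
ee_pos: [0.4165, -0.3129, 0.0245]
eef_rot: [0.0, 0.992, -0.125, 0.0]
contact_force: [-1.3, 0.0, 2.7]
grip_width: 0.0129
```

```bash
python3 - <<'E'
from workcell import manip
print(manip.get_obs())
E
```

```text
{'clock': 3.85, 'qpos': array([-8.10460809e-01,  3.64333436e-01,  1.82772050e+00, -1.38735561e-04,
        9.48970541e-01,  1.01156919e+00]), 'dq': array([-0.00122357, -0.00011945, -0.00014753, -0.0007491 , -0.00131802,
       -0.00022382]), 'joint_torque': array([ 2.74441391e-01, -3.59527838e+01, -2.06027949e+01,  1.48397041e-01,
       -1.63794821e-02,  7.32641376e-03]), 'ee_pos': array([ 0.41651737, -0.31290947,  0.02452109]), 'eef_rot': array([ 2.23377838e-04,  9.92125593e-01, -1.25246653e-01,  1.84356910e-04]), 'contact_force': array([-1.25455038,  0.00468484,  2.74684904]), 'moment': array([-0.03066317,  0.10927322, -0.01042903]), 'grip_width': 0.012863732985797417}
```

Request:
step_arm([
  {"xyz": [0, 0, -10], "turn": 0},
  {"xyz": [0, 0, -25], "turn": 0},
  {"xyz": [0, 0, -40], "turn": 0.04},
  {"xyz": [0, 0, -45], "turn": 0.04},
  {"xyz": [0, 0, -45], "turn": 0.04},
  {"xyz": [0, 0, -25], "turn": 0},
  {"xyz": [0, 0, -10], "turn": 0},
  {"xyz": [0, 0, 0], "turn": 0},
])

```text
clock: 4.85
ee_pos: [0.4161, -0.3123, 0.2239]
eef_rot: [-0.0, 0.983, -0.185, -0.0]
contact_force: [-0.3, -0.7, -3.5]
grip_width: 0.0132
```

```bash
python3 - <<'E'
from h import *
from workcell import manip
o=manip.get_obs();print(o["ee_pos"],o["grip_width"],o["contact_force"],o["moment"]);W=manip.get_image("wrist");save(W,"w3.png")
print(totool(o,np.array([.6145,.027,.2245])-o["ee_pos"]))
E
```

```text
[ 0.4161 -0.3123  0.2239] 0.013242121804542853 [-0.2901 -0.6535 -3.4615] [-0.0244  0.0101  0.0241]
[  61.8097 -388.1541   -0.4823]
```

View pics/w3.png

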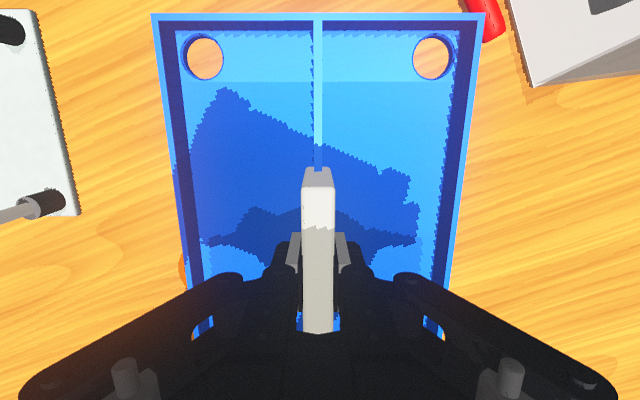

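The tray is held square: its front holes are at (205,58) and (433,58), and the rear holes just show at (202,325) and (434,325). I'll carry it over the stand.

Request:
step_arm([
  {"xyz": [4, -25, 0], "turn": 0},
  {"xyz": [8, -50, 0], "turn": 0},
  {"xyz": [8, -50, 0], "turn": 0},
  {"xyz": [8, -50, 0], "turn": 0},
  {"xyz": [8, -50, 0], "turn": 0},
  {"xyz": [8, -50, 0], "turn": 0},
  {"xyz": [8, -50, 0], "turn": 0},
  {"xyz": [6, -38, 0], "turn": 0},
  {"xyz": [4, -25, 0], "turn": 0},
  {"xyz": [0, 0, 0], "turn": 0},
  {"xyz": [0, 0, 0], "turn": 0},
])

```text
clock: 6.28
ee_pos: [0.6137, 0.0261, 0.2223]
eef_rot: [0.0, 0.983, -0.185, -0.002]
contact_force: [0.0, -0.6, -2.7]
grip_width: 0.0131
```

```bash
python3 - <<'E'
from h import *
from workcell import manip
import pickle
o=manip.get_obs();print(o["ee_pos"],o["grip_width"],o["contact_force"],o["moment"])
d={n:manip.get_image(n) for n in("wrist","scene","side")};pickle.dump((o,d),open("w4.pkl","wb"))
save(d["wrist"],"w4.png");save(d["side"],"d4.png",(250,140,440,280),4);save(d["scene"],"s4.png",(250,140,400,290),4)
E
```

```text
[0.6137 0.0261 0.2223] 0.013102137138860845 [ 0.0106 -0.5697 -2.7377] [-0.0108  0.0189  0.0479]
```

View pics/w4.png

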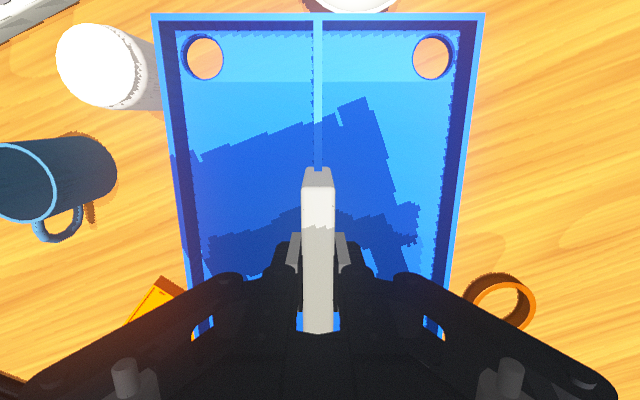

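View pics/d4.png

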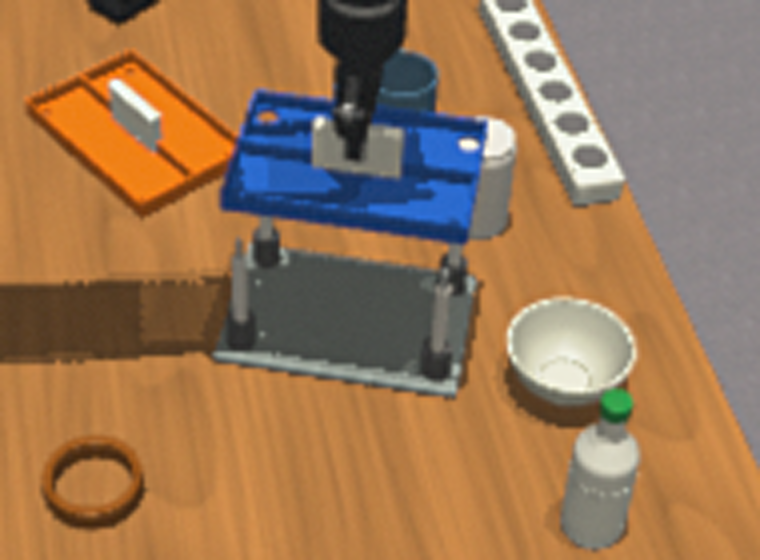

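View pics/s4.png

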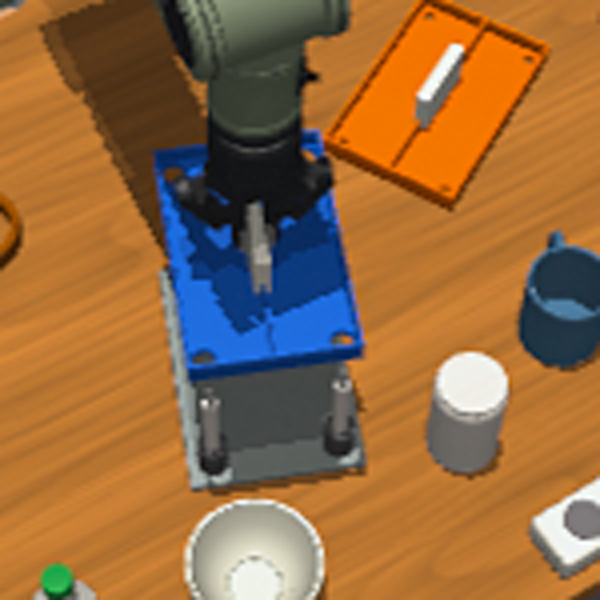

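The wrist picture shows no pins, because the tray hides them. The side view shows the tray above the stand. I'll shift the arm sideways so the wrist camera sees the whole stand next to the held tray.

Request:
step_arm([
  {"xyz": [0, 0, -40], "turn": 0},
  {"xyz": [0, 30, -20], "turn": 0},
  {"xyz": [0, 50, 0], "turn": 0},
  {"xyz": [0, 50, 0], "turn": 0},
  {"xyz": [0, 50, 0], "turn": 0},
  {"xyz": [0, 20, 0], "turn": 0},
  {"xyz": [0, 0, 0], "turn": 0},
  {"xyz": [0, 0, 0], "turn": 0},
  {"xyz": [0, 0, 0], "turn": 0},
])

```text
clock: 7.55
ee_pos: [0.5428, -0.1586, 0.2842]
eef_rot: [-0.0, 0.983, -0.184, 0.0]
contact_force: [0.4, -0.0, -2.8]
grip_width: 0.0129
```

```bash
python3 - <<'E'
from h import *
from workcell import manip
import pickle
o=manip.get_obs();W=manip.get_image("wrist");print(o["ee_pos"],toolframe(o))
pickle.dump((o,W),open("w5.pkl","wb"));save(W,"w5.png");save(W,"w5z.png",(0,0,200,330),1.8)
E
```

```text
[ 0.5428 -0.1586  0.2842] [[ 0.9326 -0.361   0.0001]
 [-0.361  -0.9326  0.0005]
 [-0.0001 -0.0005 -1.    ]]
```

View pics/w5.png

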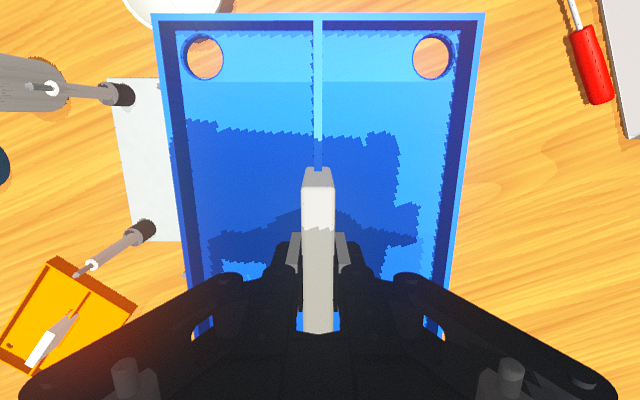

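View pics/w5z.png

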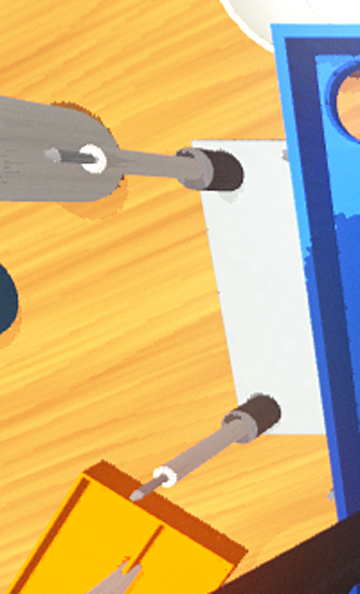

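The picture shows the two far posts: shoulder rings near (52,88) and (92,265), tips near (29,86) and (74,276), and feet near (122,95) and (145,230). I'll cast the rings onto z=0.125 and the tips onto z=0.151.

```bash
python3 - <<'E'
from h import *
import pickle
o,W=pickle.load(open("w5.pkl","rb"))
p=W["pixels"].astype(int)
def ring(u,v,r=11,th=235):
    g=W["pixels"].min(axis=2)
    m=(g>th).astype(np.uint8)*255; w=np.zeros_like(m);cv2.circle(w,(u,v),r,255,-1); m&=w
    n,l,s,c=cv2.connectedComponentsWithStats(m);i=1+np.argmax(s[1:,4]);k=big((l==i).astype(np.uint8)*255)
    print(s[i],c[i],cv2.minEnclosingCircle(k)); x,y,ww,hh,_=s[i]; return (x+(ww-1)/2,y+(hh-1)/2)
A=ring(52,88);B=ring(92,265)
P=cast(W,[A,B],.125);print("rings",A,B,P,np.linalg.norm(P[0]-P[1]))
T=cast(W,[(25.5,85.5),(73,276.5)],.151);print("tips",T,np.linalg.norm(T[0]-T[1]))
d=P[0]-P[1];th=np.arctan2(d[1],d[0]);print("yaw",np.degrees(th))
ey=np.array([-np.sin(th),np.cos(th),0]); print("centre",(P[0]+P[1])/2-.058*ey)
d=T[0]-T[1];th2=np.arctan2(d[1],d[0]);print("yaw",np.degrees(th2)," c",(T[0]+T[1])/2-.058*np.array([-np.sin(th2),np.cos(th2),0]))
# tray holes in hand
zt=o["ee_pos"][2]-.0245+.006
uv,H=holes(W,[(205,58),(433,58)],26,(95,80,40),(125,255,255),zt-.003)
print(H,np.linalg.norm(H[0]-H[1])); e=H[0]-H[1]; print("tray yaw",np.degrees(np.arctan2(-e[0],e[1])))
ty=np.arctan2(-e[0],e[1]);ctr=(H[0]+H[1])/2-.095*np.array([np.cos(ty),np.sin(ty),0]);print("tray centre - tcp",ctr-o["ee_pos"])
E
```

```text
[ 45  81  14  15 108] [51.9537 87.9352] ((50.28260803222656, 88.28260803222656), 8.208457946777344)
[ 86 259  12  11  56] [ 92.1786 264.2143] ((91.5, 264.0), 6.265082359313965)
rings (np.float64(51.5), np.float64(88.0)) (np.float64(91.5), np.float64(264.0)) [[0.721  0.0479 0.125 ]
 [0.5456 0.1162 0.125 ]] 0.18826297390268756
tips [[0.721  0.0481 0.151 ]
 [0.5452 0.1167 0.151 ]] 0.18871882084198935
yaw -21.28760874287231
centre [0.6122 0.028  0.125 ]
yaw -21.309871475211384  c [0.6121 0.0284 0.151 ]
 blob [187, 38, 36, 41, 1157] [204.4451  57.8885]
 blob [413, 38, 36, 41, 1172] [430.5239  57.5776]
[[ 0.6521 -0.1388  0.2627]
 [ 0.6104 -0.2465  0.2627]] 0.11553200496203743
tray yaw -21.15311703218293
tray centre - tcp [-0.0001  0.0002 -0.0215]
```

Both estimates agree on a centre of (0.612,0.028) and yaw -21.3°. The post spacing reads 188.3 mm instead of 190, though, so a scale error could shift the centre by about 2 mm. A view from the opposite side will cancel that.

Request:
step_arm([
  {"xyz": [0, -25, 0], "turn": 0},
  {"xyz": [0, -50, 0], "turn": 0},
  {"xyz": [0, -50, 0], "turn": 0},
  {"xyz": [0, -50, 0], "turn": 0},
  {"xyz": [0, -50, 0], "turn": 0},
  {"xyz": [0, -50, 0], "turn": 0},
  {"xyz": [0, -50, 0], "turn": 0},
  {"xyz": [0, -50, 0], "turn": 0},
  {"xyz": [0, -25, 0], "turn": 0},
  {"xyz": [0, 0, 0], "turn": 0},
  {"xyz": [0, 0, 0], "turn": 0},
])

```text
clock: 8.98
ee_pos: [0.687, 0.213, 0.2838]
eef_rot: [0.0, 0.983, -0.184, -0.0]
contact_force: [-0.2, 0.4, -3.3]
grip_width: 0.0131
```

```bash
python3 - <<'E'
from h import *
from workcell import manip
import pickle
o=manip.get_obs();W=manip.get_image("wrist");print(o["ee_pos"],toolframe(o))
pickle.dump((o,W),open("w6.pkl","wb"));save(W,"w6.png");save(W,"w6z.png",(440,0,640,330),1.8)
E
```

```text
[0.687  0.213  0.2838] [[ 0.9322 -0.362  -0.001 ]
 [-0.362  -0.9322 -0.0008]
 [-0.0006  0.0011 -1.    ]]
```

View pics/w6z.png

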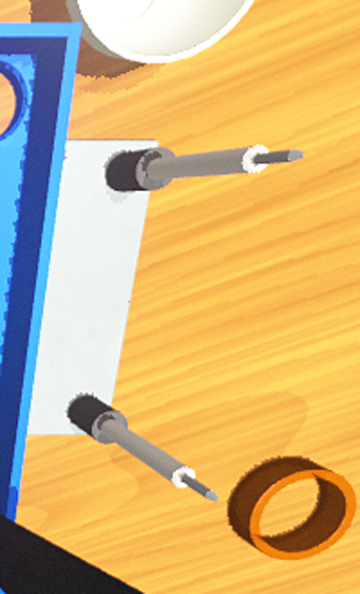

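The picture shows the other two posts: shoulder rings near (581,88) and (541,265), tips near (608,86) and (559,276).

```bash
python3 - <<'E'
from h import *
import pickle
o,W=pickle.load(open("w6.pkl","rb"))
def ring(u,v,r=11,th=235):
    g=W["pixels"].min(axis=2)
    m=(g>th).astype(np.uint8)*255; w=np.zeros_like(m);cv2.circle(w,(u,v),r,255,-1); m&=w
    n,l,s,c=cv2.connectedComponentsWithStats(m);i=1+np.argmax(s[1:,4]);print(s[i]); x,y,ww,hh,_=s[i]; return (x+(ww-1)/2,y+(hh-1)/2)
A=ring(581,88);B=ring(541,265)
P=cast(W,[A,B],.125);T=cast(W,[(607.5,86),(559,276.5)],.151)
for Q in(P,T):
    d=Q[0]-Q[1];th=np.arctan2(d[1],d[0]);print(Q,np.linalg.norm(d),np.degrees(th),(Q[0]+Q[1])/2+.058*np.array([-np.sin(th),np.cos(th),0]))
zt=o["ee_pos"][2]-.0245+.006
uv,H=holes(W,[(205,58),(433,58)],26,(95,80,40),(125,255,255),zt-.003)
e=H[0]-H[1];ty=np.arctan2(-e[0],e[1]);print(np.degrees(ty));ctr=(H[0]+H[1])/2-.095*np.array([np.cos(ty),np.sin(ty),0]);print("tray centre - tcp",ctr-o["ee_pos"])
c=np.array([.6126,.0287,.2838]);print(totool(o,c-o["ee_pos"]))
E
```

```text
[575  81  14  15  79]
[536 261   8  10  31]
[[ 0.6799 -0.0568  0.125 ]
 [ 0.5037  0.0139  0.125 ]] 0.1898593934056328 -21.868808352862644 [0.6134 0.0324 0.125 ]
[[ 0.6793 -0.0571  0.151 ]
 [ 0.5046  0.0122  0.151 ]] 0.18797668442979323 -21.628426943645504 [0.6133 0.0315 0.151 ]
 blob [187, 38, 36, 41, 1162] [204.4466  57.9854]
 blob [413, 38, 36, 40, 1166] [430.4228  57.5257]
-21.16444545647448
tray centre - tcp [-0.0002  0.0001 -0.0215]
[ -2.6512 198.7591   0.1792]
```

Averaging the two sides gives a stand centre of (0.6125,0.030) and yaw -21.45°, and the two offsets are mirror images, as a scale error predicts. I'll go there and come down to just above the pins.

Request:
step_arm([
  {"xyz": [0, 25, 0], "turn": 0.004},
  {"xyz": [-3.4, 50, 0], "turn": 0},
  {"xyz": [0, 50, 0], "turn": 0},
  {"xyz": [0, 47.4, 0], "turn": 0},
  {"xyz": [0, 25, 0], "turn": 0},
  {"xyz": [0, 0, 20], "turn": 0},
  {"xyz": [0, 0, 40], "turn": 0},
  {"xyz": [0, 0, 30], "turn": 0},
  {"xyz": [0, 0, 10], "turn": 0},
  {"xyz": [0, 0, 0], "turn": 0},
  {"xyz": [0, 0, 0], "turn": 0},
])

```text
clock: 10.4
ee_pos: [0.6133, 0.0301, 0.1864]
eef_rot: [-0.0, 0.982, -0.187, 0.002]
contact_force: [0.5, -0.3, -2.7]
grip_width: 0.0132
```

```bash
cat > look.py <<'E'
import sys,pickle
from h import *
from workcell import manip
n=sys.argv[1]
o=manip.get_obs();print(o["ee_pos"],o["contact_force"],o["moment"],o["grip_width"],toolframe(o)[:,0])
d={k:manip.get_image(k) for k in("wrist","scene","side")};pickle.dump((o,d),open(n+".pkl","wb"))
w=d["wrist"]["pixels"][:,:,::-1]
cv2.imwrite("pics/"+n+"w.png",w)
a=cv2.resize(w[10:110,150:260],None,fx=3.5,fy=3.5,interpolation=cv2.INTER_CUBIC);b=cv2.resize(w[10:110,380:490],None,fx=3.5,fy=3.5,interpolation=cv2.INTER_CUBIC)
cv2.imwrite("pics/"+n+"h.png",np.hstack([a,b]))
a=cv2.resize(d["side"]["pixels"][150:250,285:385,::-1],None,fx=4,fy=4,interpolation=cv2.INTER_CUBIC);b=cv2.resize(d["scene"]["pixels"][170:270,270:370,::-1],None,fx=4,fy=4,interpolation=cv2.INTER_CUBIC)
cv2.imwrite("pics/"+n+"e.png",np.hstack([a,b]))
E
python3 look.py a1
```

```text
[0.6133 0.0301 0.1864] [ 0.4652 -0.2841 -2.6568] [0.0307 0.0059 0.0018] 0.013154518952762631 [ 0.9303 -0.3667  0.0036]
```

View pics/a1w.png

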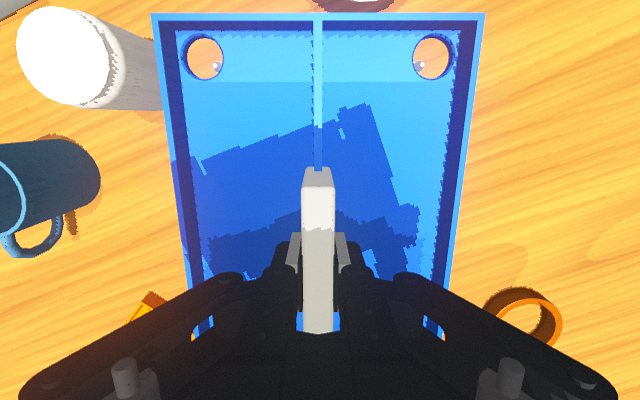

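View pics/a1e.png

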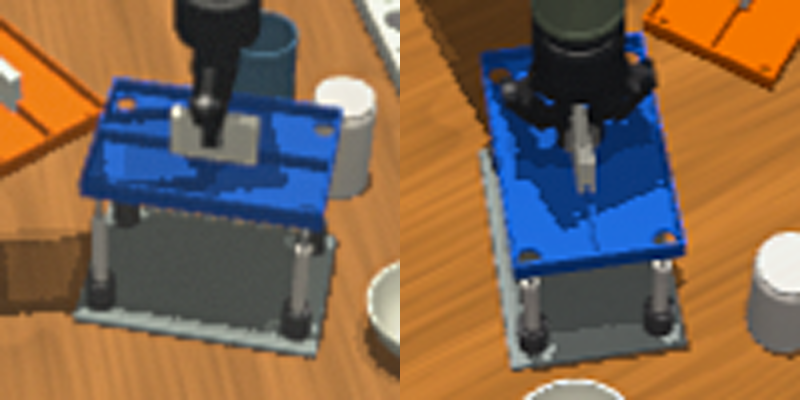

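In the wrist view the pin tips now show through both front holes, at about (216,68) and (421,67), at similar mirrored spots.

View pics/a1h.png

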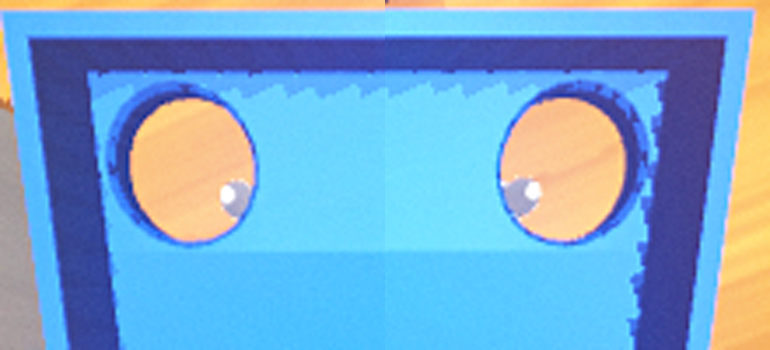

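```bash
python3 - <<'E'
from h import *
import pickle
o,d=pickle.load(open("a1.pkl","rb"));W=d["wrist"]
R_=toolframe(o)
# predicted px of tips if posts at tray x/y offsets relative to tcp
ex,ey=R_[:,0],-R_[:,1]
for sy in(1,-1):
    p=o["ee_pos"]*[1,1,0]+.095*ex*[1,1,0]+sy*.058*ey*[1,1,0]
    print("tip pred px if centred",proj(W,[p+[0,0,.151]]),"hole bottom/top px",proj(W,[p+[0,0,o["ee_pos"][2]-.0245],p+[0,0,o["ee_pos"][2]-.0185]]))
E
```

```text
tip pred px if centred [[213.8907  62.5342]] hole bottom/top px [[206.767   58.9132]
 [202.4245  56.706 ]]
tip pred px if centred [[421.9016  62.2602]] hole bottom/top px [[429.0105  58.616 ]
 [433.3443  56.3943]]
```

Request:
step_arm([
  {"xyz": [-1.2, 0.2, 5], "turn": -0.003},
  {"xyz": [0, 0, 10], "turn": 0},
  {"xyz": [0, 0, 10], "turn": 0},
  {"xyz": [0, 0, 5], "turn": 0},
  {"xyz": [0, 0, 0], "turn": 0},
  {"xyz": [0, 0, 0], "turn": 0},
])

```text
clock: 11.3
ee_pos: [0.6111, 0.0306, 0.1545]
eef_rot: [-0.0, 0.983, -0.185, 0.0]
contact_force: [-0.1, -0.5, -3.1]
grip_width: 0.0131
```

```bash
python3 look.py a2
```

```text
[0.6111 0.0306 0.1545] [-0.1481 -0.5471 -3.1463] [-0.0338  0.022  -0.0556] 0.013095301451659198 [ 0.9315 -0.3637  0.0005]
```

View pics/a2h.png

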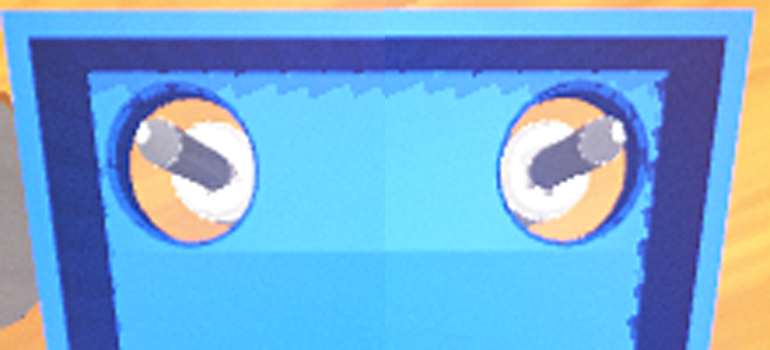

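View pics/a2w.png

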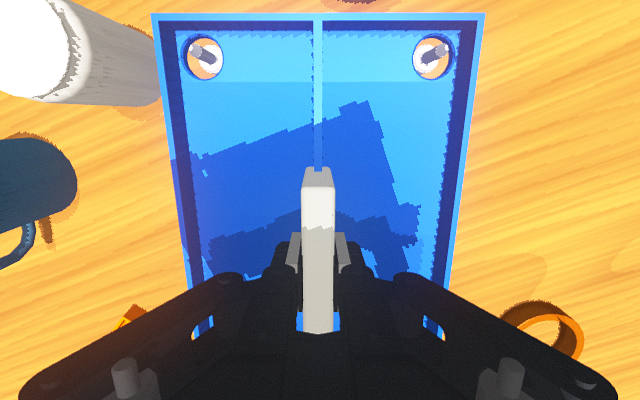

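```bash
cat > chk.py <<'E'
from h import *
import pickle,sys
def chk(n,tips,rings,hz=.0245):
    o,d=pickle.load(open(n+".pkl","rb"));W=d["wrist"];R_=toolframe(o)
    ex,ey=R_[:,0]*[1,1,0],-R_[:,1]*[1,1,0]
    f=lambda u,v:((150+u/3.5 if u<385 else 380+(u-385)/3.5)-.36,10+v/3.5-.36)
    zb=o["ee_pos"][2]-hz
    for sy,t,r in((1,tips[0],rings[0]),(-1,tips[1],rings[1])):
        p=o["ee_pos"]*[1,1,0]+.095*ex+sy*.058*ey
        for nm,q,z in(("tip",t,.151),("ring",r,.125)):
            if q is None: continue
            m=cast(W,[f(*q)],z)[0]; e=m-p-[0,0,z]
            print(nm,sy,"post minus tray-hole in tool x,y mm:",(R_.T@e*1000)[:2])
    # hole itself check
    m=mask(W,(95,80,40),(125,255,255))
E
python3 - <<'E'
from chk import *
chk("a2",[(145,133),(619,132)],[(214,172),(547,170)])
chk("a1",[(228,196),(533,190)],[None,None])
E
```

```text
tip 1 post minus tray-hole in tool x,y mm: [0.9906 0.772 ]
ring 1 post minus tray-hole in tool x,y mm: [0.7149 0.5601]
tip -1 post minus tray-hole in tool x,y mm: [0.9853 0.0719]
ring -1 post minus tray-hole in tool x,y mm: [ 0.8757 -0.0196]
tip 1 post minus tray-hole in tool x,y mm: [-1.602   0.3482]
tip -1 post minus tray-hole in tool x,y mm: [-0.8568  0.0929]
```

Tips and rings agree that the tray needs to move +0.9 mm in x and +0.3 mm in y, with no yaw error. I'll correct that and go over the shafts.

Request:
step_arm([
  {"xyz": [0.9, 0.3, 0], "turn": 0},
  {"xyz": [0, 0, 0], "turn": 0},
  {"xyz": [0, 0, 3], "turn": 0},
  {"xyz": [0, 0, 4], "turn": 0},
  {"xyz": [0, 0, 5], "turn": 0},
  {"xyz": [0, 0, 3], "turn": 0},
  {"xyz": [0, 0, 0], "turn": 0},
])

```text
clock: 12.32
ee_pos: [0.6112, 0.03, 0.1387]
eef_rot: [0.0, 0.983, -0.185, -0.001]
contact_force: [0.5, 0.5, -3.8]
grip_width: 0.0131
```

```bash
python3 look.py a3
```

```text
[0.6112 0.03   0.1387] [ 0.4695  0.4526 -3.8371] [0.0269 0.0304 0.0217] 0.013129423729855373 [ 0.9315 -0.3636 -0.001 ]
```

View pics/a3h.png

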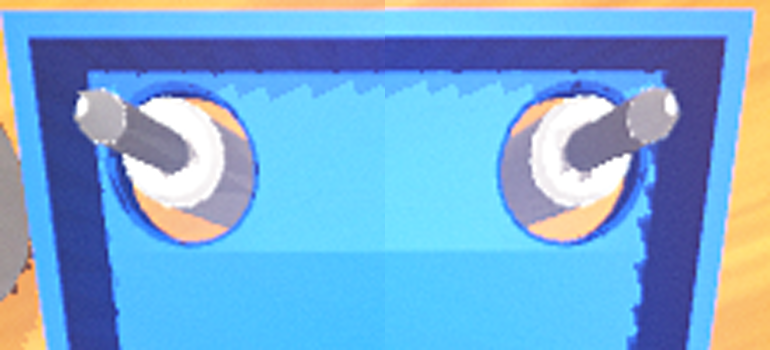

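```bash
python3 - <<'E'
from chk import *
chk("a3",[(85,105),(670,105)],[(171,152),(583,152)])
E
```

```text
tip 1 post minus tray-hole in tool x,y mm: [0.7446 0.5216]
ring 1 post minus tray-hole in tool x,y mm: [0.568  0.2047]
tip -1 post minus tray-hole in tool x,y mm: [ 0.6285 -0.7713]
ring -1 post minus tray-hole in tool x,y mm: [ 0.4518 -0.6204]
```

The tray is centred within 0.6 mm over the shafts, with no contact. I'll descend.

Request:
step_arm([
  {"xyz": [0.5, -0.1, 5], "turn": 0},
  {"xyz": [0, 0, 10], "turn": 0},
  {"xyz": [0, 0, 10], "turn": 0},
  {"xyz": [0, 0, 10], "turn": 0},
  {"xyz": [0, 0, 10], "turn": 0},
  {"xyz": [0, 0, 8], "turn": 0},
  {"xyz": [0, 0, 4], "turn": 0},
  {"xyz": [0, 0, 0], "turn": 0},
  {"xyz": [0, 0, 0], "turn": 0},
])

```text
clock: 13.6
ee_pos: [0.6125, 0.0299, 0.0828]
eef_rot: [-0.0, 0.983, -0.185, 0.0]
contact_force: [-0.1, -0.1, -2.1]
grip_width: 0.0132
```

```bash
python3 look.py a4
```

```text
[0.6125 0.0299 0.0828] [-0.0821 -0.091  -2.1013] [-0.0454 -0.0033  0.0018] 0.013199169594098966 [ 0.9315 -0.3636  0.001 ]
```

View pics/a4w.png

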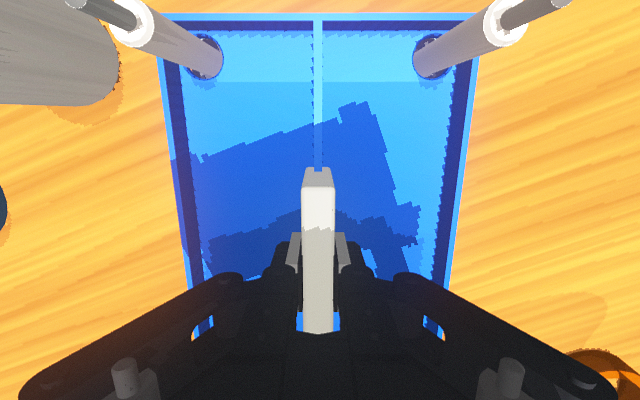

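View pics/a4e.png

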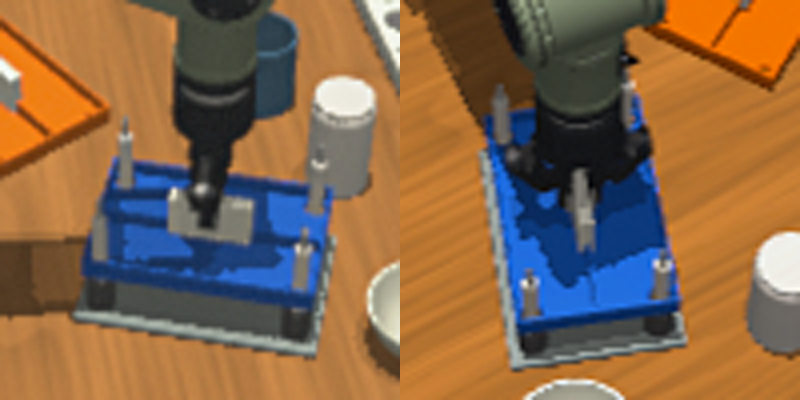

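All four posts pass through the tray in both views. It has about 13 mm left to go.

Request:
step_arm([
  {"xyz": [0, 0, 4], "turn": 0},
  {"xyz": [0, 0, 4], "turn": 0},
  {"xyz": [0, 0, 2], "turn": 0},
  {"xyz": [0, 0, 1], "turn": 0},
  {"xyz": [0, 0, 1], "turn": 0},
  {"xyz": [0, 0, 0], "turn": 0},
  {"xyz": [0, 0, 0], "turn": 0},
])

```text
clock: 14.62
ee_pos: [0.6122, 0.0299, 0.0704]
eef_rot: [-0.0, 0.983, -0.185, 0.0]
contact_force: [1.0, 0.1, -2.8]
grip_width: 0.0129
```

Request:
step_arm([
  {"xyz": [0, 0, 0.5], "turn": 0},
  {"xyz": [0, 0, 0.5], "turn": 0},
  {"xyz": [0, 0, 0], "turn": 0},
])

```text
clock: 15.0
ee_pos: [0.6122, 0.0299, 0.0696]
eef_rot: [-0.0, 0.983, -0.185, 0.0]
contact_force: [-1.0, 1.0, -1.1]
grip_width: 0.0132
```

Request:
step_arm([
  {"xyz": [0, 0, 0.5], "turn": 0},
  {"xyz": [0, 0, 0.5], "turn": 0},
  {"xyz": [0, 0, 0], "turn": 0},
  {"xyz": [0, 0, 0], "turn": 0},
])

```text
clock: 15.5
ee_pos: [0.6122, 0.0299, 0.0695]
eef_rot: [0.0, 0.983, -0.185, 0.0]
contact_force: [-3.9, -0.0, 6.0]
grip_width: 0.0132
```

The tray has stopped at TCP z=0.0695, the computed home height, and the force has gone from -3 to +6 N. I'll look before releasing.

```bash
python3 look.py a5
```

```text
[0.6122 0.0299 0.0695] [-3.9258 -0.0404  5.9502] [ 0.0124  0.6259 -0.0596] 0.013153294038395746 [ 0.9316 -0.3636  0.0002]
```

View pics/a5e.png

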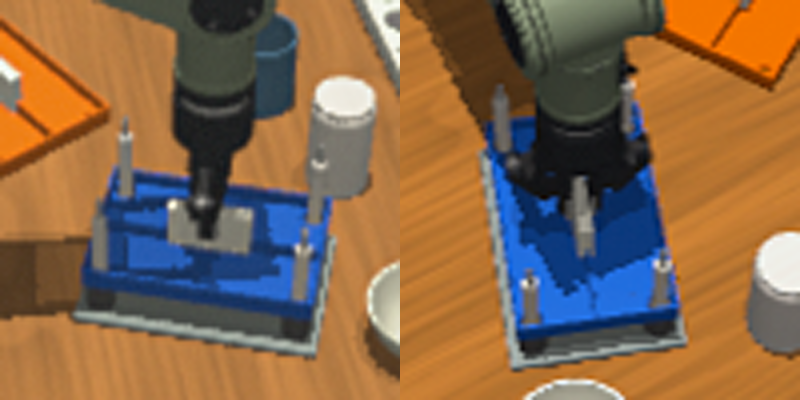

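The pictures show the tray down on the feet, with four posts standing through it. I'll release and rise.

Request:
step_arm([
  {"xyz": [0, 0, 0], "turn": 0},
  {"xyz": [0, 0, 0], "turn": 0},
  {"xyz": [0, 0, 0], "turn": 0},
  {"xyz": [0, 0, 0], "turn": 0},
  {"xyz": [0, 0, -5], "turn": 0},
  {"xyz": [0, 0, -15], "turn": 0},
  {"xyz": [0, 0, -30], "turn": 0},
  {"xyz": [0, 0, -45], "turn": 0},
  {"xyz": [0, 0, -50], "turn": 0},
  {"xyz": [0, 0, -50], "turn": 0},
  {"xyz": [0, 0, -20], "turn": 0},
  {"xyz": [0, 0, 0], "turn": 0},
], jaw=70)

```text
clock: 17.15
ee_pos: [0.6136, 0.0298, 0.2874]
eef_rot: [-0.0, 0.983, -0.185, 0.004]
contact_force: [0.1, 0.3, -0.8]
grip_width: 0.0701
```

```bash
python3 look.py a6
```

```text
[0.6136 0.0298 0.2874] [ 0.0689  0.2541 -0.7747] [-0.0169  0.0387 -0.0247] 0.07014106119964379 [ 0.9315 -0.3636  0.007 ]
```

View pics/a6w.png

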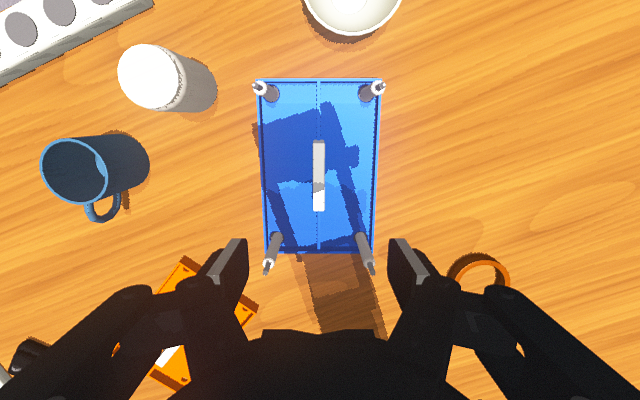

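View pics/a6e.png

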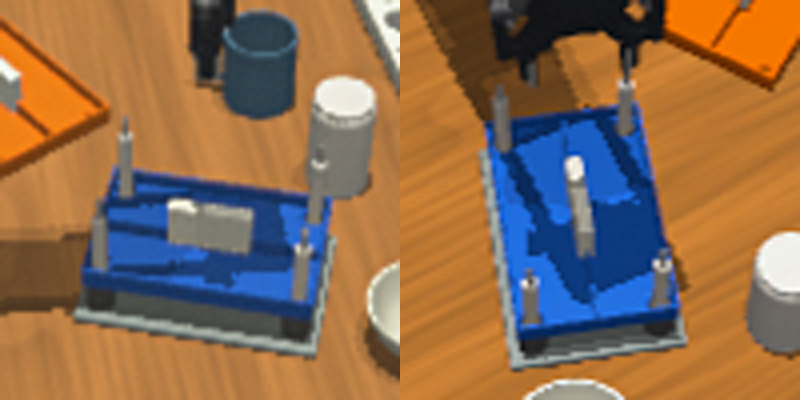

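The blue tray sits flat, with four posts standing clear of its floor. The wrist view shows all four posts: tips near (257,86), (382,86), (267,268) and (370,268). After settling for one row I'll measure the stand again from here for the orange tray.

Request:
step_arm([
  {"xyz": [0, 0, 0], "turn": 0},
  {"xyz": [0, 0, 0], "turn": 0},
])

```text
clock: 17.55
ee_pos: [0.6115, 0.03, 0.2819]
eef_rot: [0.0, 0.983, -0.185, -0.001]
contact_force: [-0.4, 0.2, 0.3]
grip_width: 0.0701
```

```bash
python3 look.py a7; python3 - <<'E'
from h import *
import pickle
o,d=pickle.load(open("a7.pkl","rb"));w=d["wrist"]["pixels"][:,:,::-1]
t=[cv2.resize(w[v:v+48,u:u+48],None,fx=8,fy=8,interpolation=cv2.INTER_NEAREST)[:290] for u,v in((240,70),(352,70),(246,230),(346,230))]
t=[cv2.resize(w[v:v+36,u:u+48],None,fx=8,fy=8,interpolation=cv2.INTER_NEAREST) for u,v in((240,70),(350,70),(250,246),(346,246))]
cv2.imwrite("pics/a7p.png",np.vstack([np.hstack(t[:2]),np.hstack(t[2:])]))
E
```

```text
[0.6115 0.03   0.2819] [-0.4405  0.1657  0.3405] [-0.0148  0.0112  0.0673] 0.070079574726305 [ 0.9315 -0.3637 -0.0023]
```

View pics/a7p.png

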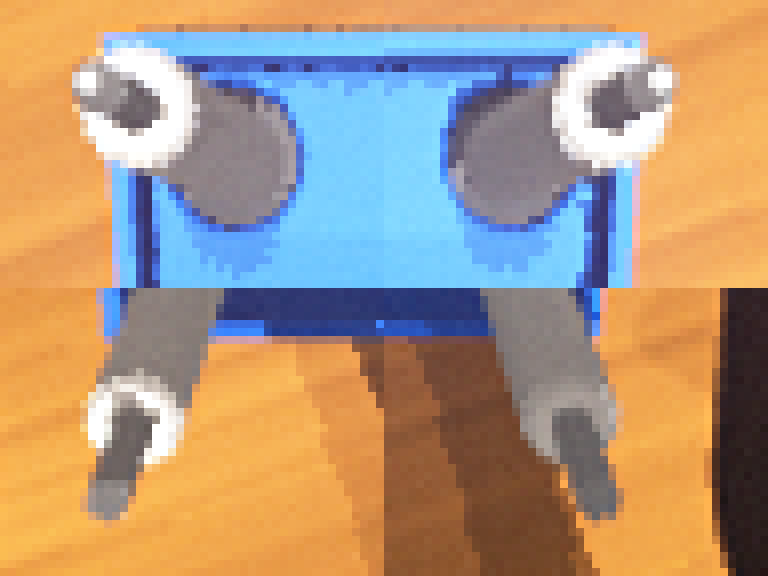

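```bash
python3 - <<'E'
from h import *
import pickle
o,d=pickle.load(open("a7.pkl","rb"));W=d["wrist"]
for nm,uv,z in(("ring",[(256.5,82.5),(378,82.5),(266.4,262),(368.5,262)],.125),("tip",[(250.5,80),(384,79.8),(262.6,272.6),(372.9,272.6)],.151)):
    P=cast(W,uv,z);c,a,b,sx,sy=fitpose(P);print(nm,c,a,b,sx,sy)
    print("  minus tcp, tool:",totool(o,np.r_[c,o["ee_pos"][2]]-o["ee_pos"])[:2])
c=fitpose(cast(W,[(256.5,82.5),(378,82.5),(266.4,262),(368.5,262)],.125))[0]
# orange rough target
print(np.degrees(np.arctan2(toolframe(o)[1,0],toolframe(o)[0,0])), o["qpos"])
print(totool(o,np.array([.433,.34,.2819])-o["ee_pos"]))
E
```

```text
ring [0.6127 0.0299] -21.334661969541145 -21.386365676648936 0.18916215979886344 0.11520513351656152
  minus tcp, tool: [ 1.1288 -0.383 ]
tip [0.6133 0.0295] -21.242241555210047 -21.346348238103857 0.18704834339583318 0.11511499560512585
  minus tcp, tool: [ 1.8275 -0.2123]
-21.32535061535688 [-0.0923  0.2537  1.3799  0.      1.5105  1.8507]
[-279.0278 -223.8879    0.4851]
```

The stand is confirmed at (0.6127,0.030), yaw -21.35°. Now I'll go over the orange tray, turning the tool to 119.7° so the last joint stays in range.

Request:
step_arm([
  {"xyz": [-20, -16, 0], "turn": 0},
  {"xyz": [-40, -32, 0], "turn": 0},
  {"xyz": [-45, -36, 0], "turn": 0},
  {"xyz": [-45, -36, 0], "turn": 0},
  {"xyz": [-45, -36, 0], "turn": 0},
  {"xyz": [-45, -36, 0], "turn": 0},
  {"xyz": [-39, -32, 0], "turn": 0},
  {"xyz": [0, 0, 0], "turn": -0.175},
  {"xyz": [0, 0, 0], "turn": -0.175},
  {"xyz": [0, 0, 0], "turn": -0.175},
  {"xyz": [0, 0, 0], "turn": -0.175},
  {"xyz": [0, 0, 0], "turn": -0.175},
])

```text
clock: 19.2
ee_pos: [0.4323, 0.3407, 0.2834]
eef_rot: [-0.0, 0.968, 0.252, -0.0]
contact_force: [0.5, 0.1, -0.3]
grip_width: 0.0702
```

Request:
step_arm([
  {"xyz": [0, 0, 0], "turn": -0.175},
  {"xyz": [0, 0, 0], "turn": -0.175},
  {"xyz": [0, 0, 0], "turn": -0.175},
  {"xyz": [0, 0, 0], "turn": -0.175},
  {"xyz": [0, 0, 0], "turn": -0.175},
  {"xyz": [0, 0, 0], "turn": -0.175},
  {"xyz": [0, 0, 0], "turn": -0.175},
  {"xyz": [0, 0, 0], "turn": -0.175},
  {"xyz": [0, 0, 0], "turn": -0.186},
  {"xyz": [0, 0, 0], "turn": 0},
  {"xyz": [0, 0, 0], "turn": 0},
])

```text
clock: 20.58
ee_pos: [0.433, 0.3404, 0.2833]
eef_rot: [-0.0, 0.503, 0.864, 0.0]
contact_force: [-0.1, -0.2, -0.1]
grip_width: 0.0703
```

```bash
python3 look.py b1; python3 - <<'E'
from h import *
import pickle
o,d=pickle.load(open("b1.pkl","rb"));print(np.degrees(np.arctan2(toolframe(o)[1,0],toolframe(o)[0,0])))
E
```

```text
[0.433  0.3404 0.2833] [-0.1339 -0.2354 -0.0919] [ 0.0263  0.0396 -0.0191] 0.07025580823780654 [-0.4935  0.8698  0.0002]
119.56840654809339
```

View pics/b1w.png

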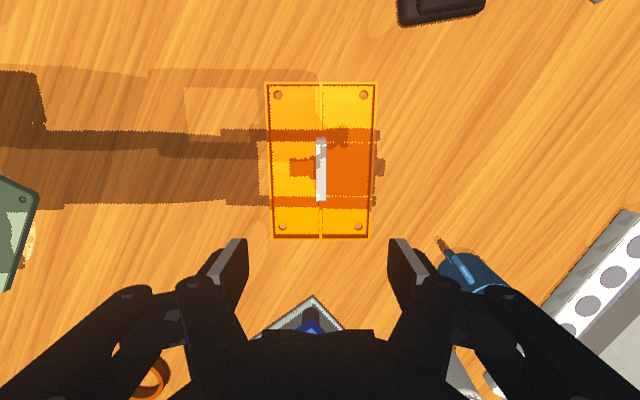

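The orange tray is centred in view, with holes near (278,95), (364,95), (283,226) and (358,226) and the block at (321,170).

```bash
python3 - <<'E'
from h import *
import pickle
o,d=pickle.load(open("b1.pkl","rb"));W=d["wrist"];p=W["pixels"]
h=cv2.cvtColor(p,cv2.COLOR_RGB2HSV).astype(int)
uv=[]
for u,v in((278,95),(364,95),(283,226),(358,226)):
    # hole = darker / less saturated than local tray
    t=p[v-7:v+8,u-7:u+8].astype(int); g=t.sum(2); ref=np.median(g); m=(np.abs(t-np.median(t.reshape(-1,3),axis=0)).sum(2)>60).astype(np.uint8)
    n,l,s,c=cv2.connectedComponentsWithStats(m); 
    best=min(range(1,n),key=lambda i:np.hypot(*(c[i]-7)) if s[i,4]>20 else 99); print(s[best],c[best]); x,y,w,hh,_=s[best]
    uv.append((u-7+x+(w-1)/2,v-7+y+(hh-1)/2))
print(uv); P=cast(W,uv,.004);c,a,b,sx,sy=fitpose(P);print(c,a,b,sx,sy,totool(o,np.r_[c,.2833]-o["ee_pos"]))
t=[cv2.resize(p[v-12:v+12,u-16:u+16,::-1],None,fx=12,fy=12,interpolation=cv2.INTER_NEAREST) for u,v in((278,95),(364,95),(283,226),(358,226))]
cv2.imwrite("pics/b1p.png",np.vstack([np.hstack(t[:2]),np.hstack(t[2:])]))
# block top
m=(p.min(2)>110).astype(np.uint8)*255; w=np.zeros_like(m);w[125:215,305:338]=255;k=big(m&w);print(cv2.boundingRect(k),cv2.minAreaRect(k))
cc=np.r_[c,.055];ex=np.array([np.cos(np.radians(a)),np.sin(np.radians(a)),0]);print(proj(W,[cc+.04*ex,cc-.04*ex]))
E
```

```text
[ 2  2  9 10 72] [6.1806 6.3889]
[ 2  2 10 10 75] [6.36   6.4533]
[ 2  4  8  7 42] [5.8333 7.3095]
[ 4  4  8  8 45] [7.2889 7.2889]
[(np.float64(277.0), np.float64(94.5)), (np.float64(363.5), np.float64(94.5)), (np.float64(281.5), np.float64(226.0)), (np.float64(358.5), np.float64(226.5))]
[0.4358 0.3416] 119.53760485532187 119.30775167516148 0.1906628301150486 0.11745326165462669 [-0.3645  3.0116  0.0429]
(316, 137, 11, 64) ((321.0, 168.5), (63.0, 10.0), 90.0)
[[320.5386 139.0139]
 [320.4049 200.964 ]]
```

View pics/b1p.png

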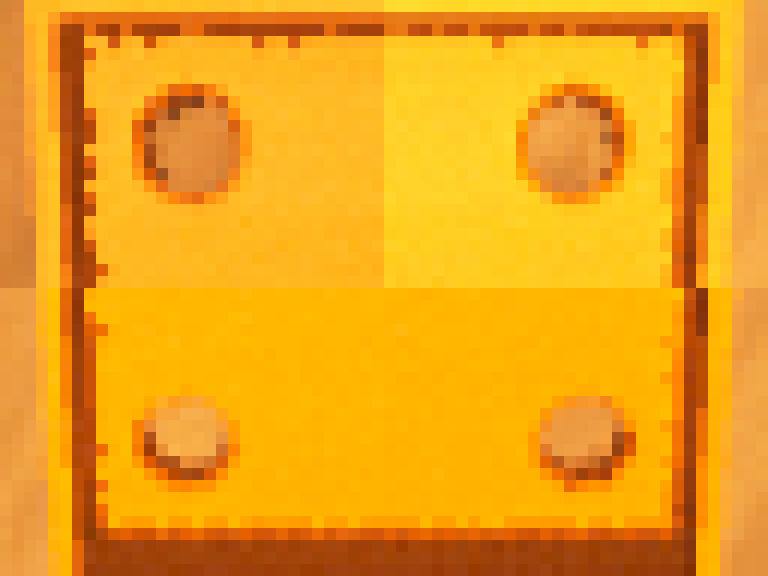

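Request:
step_arm([
  {"xyz": [-0.4, 3, 30], "turn": 0.002},
  {"xyz": [0, 0, 50], "turn": 0},
  {"xyz": [0, 0, 50], "turn": 0},
  {"xyz": [0, 0, 50], "turn": 0},
  {"xyz": [0, 0, 40], "turn": 0},
  {"xyz": [0, 0, 25], "turn": 0},
  {"xyz": [0, 0, 13], "turn": 0},
  {"xyz": [0, 0, 0], "turn": 0},
  {"xyz": [0, 0, 0], "turn": 0},
  {"xyz": [0, 0, 0], "turn": 0},
])

```text
clock: 21.98
ee_pos: [0.4376, 0.3418, 0.0268]
eef_rot: [0.001, 0.503, 0.864, 0.001]
contact_force: [0.2, 1.3, -0.1]
grip_width: 0.0698
```

```bash
python3 look.py b2
```

```text
[0.4376 0.3418 0.0268] [ 0.2464  1.2615 -0.1338] [0.0205 0.0416 0.0095] 0.06979385276411 [-0.4933  0.8698 -0.    ]
```

View pics/b2w.png

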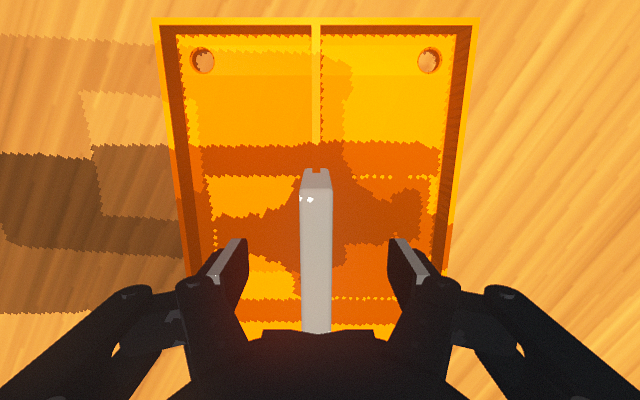

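The block is at x≈315 against a finger midpoint of 318, about 1 mm off. I'll correct that, lower 2 mm and close.

Request:
step_arm([
  {"xyz": [0, -0.8, 2], "turn": 0},
  {"xyz": [0, 0, 0], "turn": 0},
  {"xyz": [0, 0, 0], "turn": 0},
  {"xyz": [0, 0, 0], "turn": 0},
  {"xyz": [0, 0, 0], "turn": 0},
  {"xyz": [0, 0, 0], "turn": 0},
  {"xyz": [0, 0, 0], "turn": 0},
  {"xyz": [0, 0, 0], "turn": 0},
  {"xyz": [0, 0, 0], "turn": 0},
], jaw=5, newtons=60)

```text
clock: 23.25
ee_pos: [0.436, 0.341, 0.0234]
eef_rot: [0.0, 0.503, 0.864, 0.0]
contact_force: [1.6, 0.2, 1.6]
grip_width: 0.013
```

Request:
step_arm([
  {"xyz": [0, 0, -10], "turn": 0},
  {"xyz": [0, 0, -25], "turn": 0},
  {"xyz": [0, 0, -45], "turn": 0},
  {"xyz": [0, 0, -50], "turn": 0},
  {"xyz": [0, 0, -50], "turn": 0},
  {"xyz": [0, 0, -35], "turn": 0},
  {"xyz": [0, 0, -15], "turn": 0},
  {"xyz": [0, 0, 0], "turn": 0},
  {"xyz": [0, 0, 0], "turn": 0},
])

```text
clock: 24.38
ee_pos: [0.4344, 0.34, 0.2507]
eef_rot: [-0.001, 0.503, 0.864, -0.002]
contact_force: [0.6, -0.1, -3.5]
grip_width: 0.0132
```

```bash
python3 look.py b3; python3 - <<'E'
from h import *
import pickle
o,d=pickle.load(open("b3.pkl","rb"));a=np.degrees(np.arctan2(toolframe(o)[1,0],toolframe(o)[0,0]));print(a, "turn",np.radians(a-(180-21.35)))
E
```

```text
[0.4344 0.34   0.2507] [ 0.569  -0.1162 -3.5271] [-0.0454  0.0374 -0.0321] 0.01324112348389509 [-0.4934  0.8698  0.    ]
119.56535523812435 turn -0.6821557380670852
```

View pics/b3w.png

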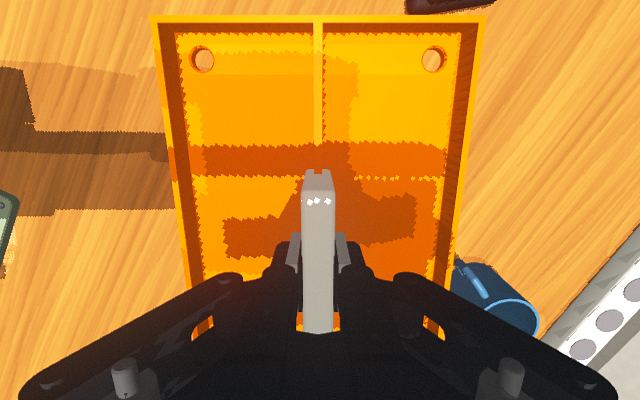

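View pics/b3h.png

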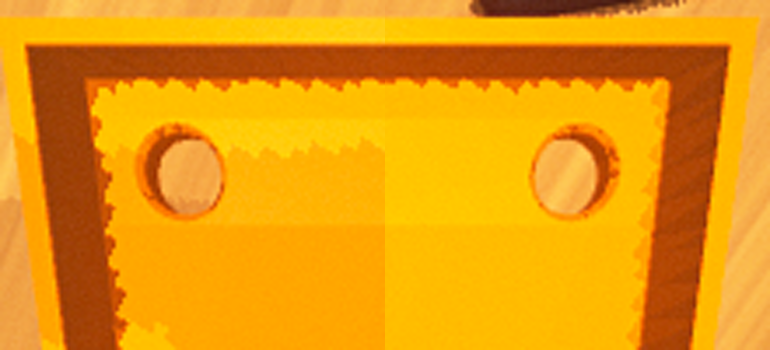

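```bash
python3 - <<'E'
from h import *
import pickle
o,d=pickle.load(open("b3.pkl","rb"));W=d["wrist"];R_=toolframe(o)
f=lambda u,v:((150+u/3.5 if u<385 else 380+(u-385)/3.5)-.36,10+v/3.5-.36)
z=o["ee_pos"][2]-.0234+.006
H=cast(W,[f(180.5,171.5),f(575,171.5)],z); print([(R_.T@(h-o["ee_pos"])*1000) for h in H])
c=np.array([.6127,.03,.2507]);d=c-o["ee_pos"]
a=np.radians(180-21.35);print(d@[np.cos(a),np.sin(a),0]*1000,d@[np.sin(a),-np.cos(a),0]*1000)
E
```

```text
[array([ 95.9356, -58.7622,  17.6869]), array([95.734 , 57.2807, 17.1282])]
-278.94885718190943 -223.8328268881137
```

Request:
step_arm([
  {"xyz": [0, 0, 0], "turn": -0.17},
  {"xyz": [0, 0, 0], "turn": -0.171},
  {"xyz": [0, 0, 0], "turn": -0.171},
  {"xyz": [0, 0, 0], "turn": -0.17},
  {"xyz": [-20, -16, 0], "turn": 0},
  {"xyz": [-45, -36, 0], "turn": 0},
  {"xyz": [-45, -36, 0], "turn": 0},
  {"xyz": [-45, -36, 0], "turn": 0},
  {"xyz": [-45, -36, 0], "turn": 0},
  {"xyz": [-45, -36, 0], "turn": 0},
  {"xyz": [-34.5, -27.5, 0], "turn": 0},
  {"xyz": [0, 0, 0], "turn": 0},
])

```text
clock: 26.02
ee_pos: [0.6155, 0.0274, 0.2517]
eef_rot: [-0.001, 0.188, 0.982, -0.001]
contact_force: [-0.8, 0.1, -3.3]
grip_width: 0.0133
```

Request:
step_arm([
  {"xyz": [0, 0, 20], "turn": 0},
  {"xyz": [0, 0, 27], "turn": 0},
  {"xyz": [0, 0, 15], "turn": 0},
  {"xyz": [0, 0, 0], "turn": 0},
  {"xyz": [0, 0, 0], "turn": 0},
  {"xyz": [0, 0, 0], "turn": 0},
  {"xyz": [0, 0, 0], "turn": 0},
])

```text
clock: 26.9
ee_pos: [0.6152, 0.0309, 0.1924]
eef_rot: [0.001, 0.185, 0.983, 0.0]
contact_force: [-0.3, 0.3, -2.3]
grip_width: 0.013
```

```bash
python3 look.py b4; python3 - <<'E'
from h import *
import pickle
o,d=pickle.load(open("b4.pkl","rb"));a=np.degrees(np.arctan2(toolframe(o)[1,0],toolframe(o)[0,0]));print(a, totool(o,np.array([.6127,.03,.174])-o["ee_pos"]))
E
```

```text
[0.6152 0.0309 0.1924] [-0.3344  0.2634 -2.2751] [ 0.017  -0.0208  0.0507] 0.0129542972184979 [-0.9313  0.3642 -0.0018]
158.64242855616806 [ 2.0652 -1.7188 18.3911]
```

View pics/b4h.png

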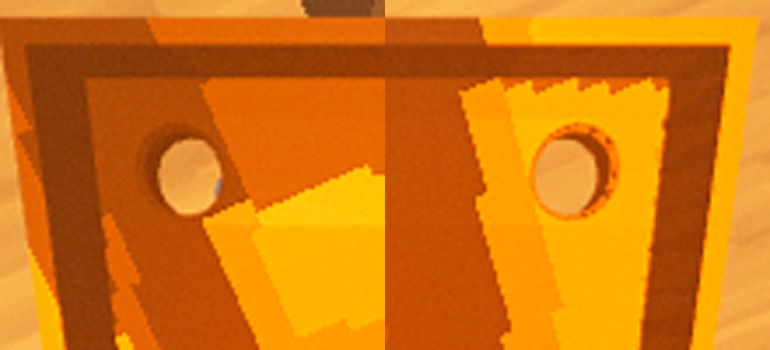

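View pics/b4e.png

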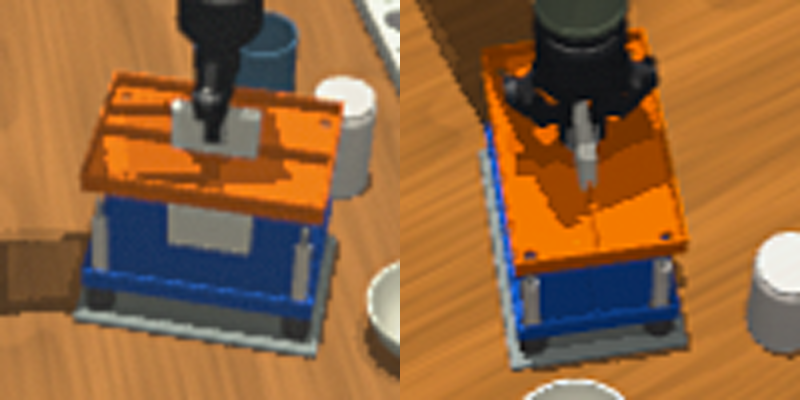

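In the left hole a pin edge just shows at zoomed (220,186). The arm stopped about 2 mm short, so I'll correct that and come closer.

Request:
step_arm([
  {"xyz": [1.7, -1.4, 0], "turn": 0},
  {"xyz": [0, 0, 6], "turn": 0},
  {"xyz": [0, 0, 6], "turn": 0},
  {"xyz": [0, 0, 2], "turn": 0},
  {"xyz": [0, 0, 0], "turn": 0},
  {"xyz": [0, 0, 0], "turn": 0},
  {"xyz": [0, 0, 0], "turn": 0},
])

```text
clock: 27.92
ee_pos: [0.6128, 0.0302, 0.1776]
eef_rot: [0.0, 0.185, 0.983, 0.0]
contact_force: [0.0, -0.0, -2.8]
grip_width: 0.0133
```

```bash
python3 look.py b5; python3 - <<'E'
from h import *
import pickle
o,d=pickle.load(open("b5.pkl","rb"));a=np.degrees(np.arctan2(toolframe(o)[1,0],toolframe(o)[0,0]));print(a, totool(o,np.array([.6127,.03,.174])-o["ee_pos"]))
E
```

```text
[0.6128 0.0302 0.1776] [ 0.0239 -0.0017 -2.849 ] [-0.0342 -0.001   0.0407] 0.013312260595698223 [-0.9313  0.3642 -0.0005]
158.64319846123993 [-0.0141 -0.182   3.5719]
```

View pics/b5h.png

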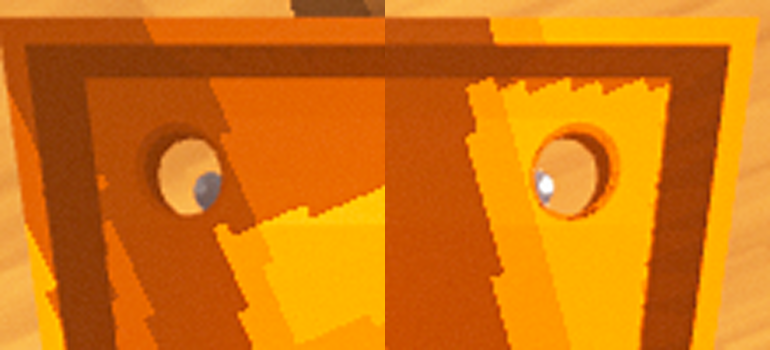

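```bash
cat >> chk.py <<'E'
def tiphole(n,tips,tops,hz=.0234,zt=.151):
    """measured tip minus measured hole (top-edge centre), tool axes, mm"""
    o,d=pickle.load(open(n+".pkl","rb"));W=d["wrist"];R_=toolframe(o)
    f=lambda u,v:((150+u/3.5 if u<385 else 380+(u-385)/3.5)-.36,10+v/3.5-.36)
    for t,h in zip(tips,tops):
        T=cast(W,[f(*t)],zt)[0];H=cast(W,[f(*h)],o["ee_pos"][2]-hz+.006)[0]
        print("tip-tcp",(R_.T@(T-o["ee_pos"])*1000)[:2],"hole-tcp",(R_.T@(H-o["ee_pos"])*1000)[:2],"diff",(R_.T@(T-H)*1000)[:2])
E
python3 - <<'E'
from chk import *
tiphole("b5",[(203,184),(545,185)],[(180.5,171.5),(575,171.5)])
E
```

```text
tip-tcp [ 95.8625 -58.0154] hole-tcp [ 96.0684 -57.908 ] diff [-0.2059 -0.1074]
tip-tcp [95.6178 57.0788] hole-tcp [95.9627 58.0895] diff [-0.3448 -1.0107]
```

Pins and holes agree to within 1 mm, so I'll make a small correction of (-0.3,-0.5) mm and let the pointed tips enter the holes.

Request:
step_arm([
  {"xyz": [-0.3, -0.5, 0], "turn": 0},
  {"xyz": [0, 0, 3], "turn": 0},
  {"xyz": [0, 0, 4], "turn": 0},
  {"xyz": [0, 0, 3], "turn": 0},
  {"xyz": [0, 0, 0], "turn": 0},
  {"xyz": [0, 0, 0], "turn": 0},
  {"xyz": [0, 0, 0], "turn": 0},
])

```text
clock: 28.95
ee_pos: [0.6128, 0.0296, 0.1675]
eef_rot: [0.0, 0.185, 0.983, 0.0]
contact_force: [0.3, 0.3, -3.0]
grip_width: 0.0136
```

```bash
python3 look.py b6
```

```text
[0.6128 0.0296 0.1675] [ 0.2977  0.3147 -3.0044] [ 0.0316 -0.0188 -0.033 ] 0.013626481265974282 [-0.9313  0.3642 -0.0004]
```

View pics/b6h.png

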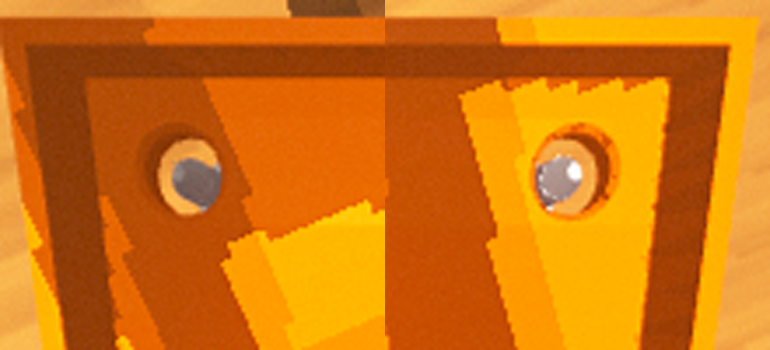

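View pics/b6w.png

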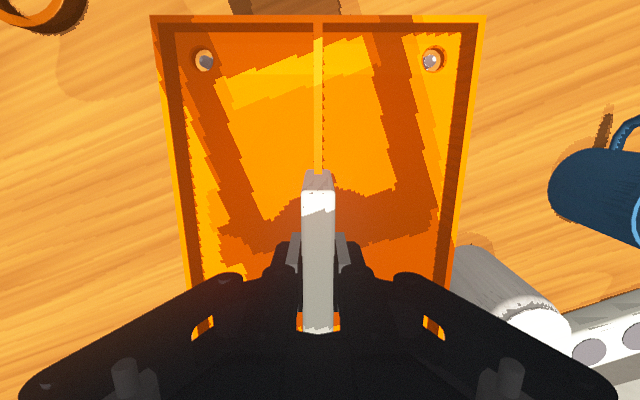

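The tips are now level with the hole tops and centred in them: left (181,170) against (180.5,171.5), right (572,170) against (575,171.5). I'll go on down.

Request:
step_arm([
  {"xyz": [0, 0, 2], "turn": 0},
  {"xyz": [0, 0, 3], "turn": 0},
  {"xyz": [0, 0, 3], "turn": 0},
  {"xyz": [0, 0, 3], "turn": 0},
  {"xyz": [0, 0, 1], "turn": 0},
  {"xyz": [0, 0, 0], "turn": 0},
  {"xyz": [0, 0, 0], "turn": 0},
])

```text
clock: 29.98
ee_pos: [0.6127, 0.0296, 0.1554]
eef_rot: [0.0, 0.185, 0.983, 0.0]
contact_force: [-0.2, -0.6, -2.8]
grip_width: 0.013
```

```bash
python3 look.py b7
```

```text
[0.6127 0.0296 0.1554] [-0.2227 -0.5943 -2.8005] [ 0.0685 -0.007   0.0481] 0.012958527117430736 [-0.9313  0.3642 -0.0003]
```

View pics/b7h.png

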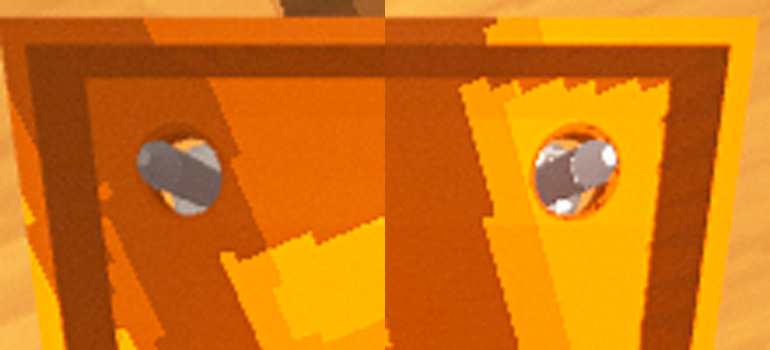

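View pics/b7e.png

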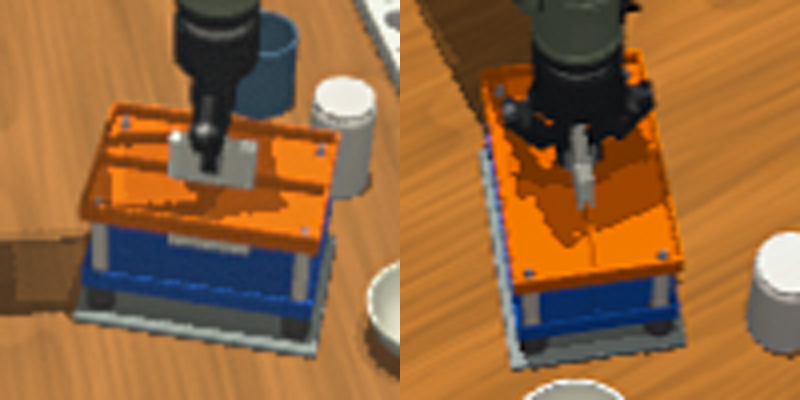

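All four pins show through the holes in the side and scene views, and there is no contact force. The last 7 mm I'll take slowly.

Request:
step_arm([
  {"xyz": [0, 0, 2], "turn": 0},
  {"xyz": [0, 0, 2], "turn": 0},
  {"xyz": [0, 0, 1.5], "turn": 0},
  {"xyz": [0, 0, 0.5], "turn": 0},
  {"xyz": [0, 0, 0], "turn": 0},
  {"xyz": [0, 0, 0], "turn": 0},
])

```text
clock: 30.88
ee_pos: [0.6127, 0.0295, 0.1494]
eef_rot: [0.0, 0.185, 0.983, 0.0]
contact_force: [0.2, -0.4, -2.8]
grip_width: 0.0132
```

Request:
step_arm([
  {"xyz": [0, 0, 0.5], "turn": 0},
  {"xyz": [0, 0, 0.5], "turn": 0},
  {"xyz": [0, 0, 0], "turn": 0},
  {"xyz": [0, 0, 0], "turn": 0},
])

```text
clock: 31.38
ee_pos: [0.6127, 0.0296, 0.1484]
eef_rot: [0.0, 0.185, 0.983, -0.0]
contact_force: [-0.4, -0.4, -1.2]
grip_width: 0.0132
```

Request:
step_arm([
  {"xyz": [0, 0, 0.5], "turn": 0},
  {"xyz": [0, 0, 0.5], "turn": 0},
  {"xyz": [0, 0, 0], "turn": 0},
  {"xyz": [0, 0, 0], "turn": 0},
])

```text
clock: 31.88
ee_pos: [0.6127, 0.0296, 0.1484]
eef_rot: [0.0, 0.185, 0.983, -0.0]
contact_force: [-3.9, 0.6, 5.3]
grip_width: 0.0132
```

```bash
python3 look.py b8
```

```text
[0.6127 0.0296 0.1484] [-3.8851  0.6446  5.3316] [-0.0177  0.5234 -0.0315] 0.013203078606986232 [-0.9313  0.3642 -0.0004]
```

View pics/b8e.png

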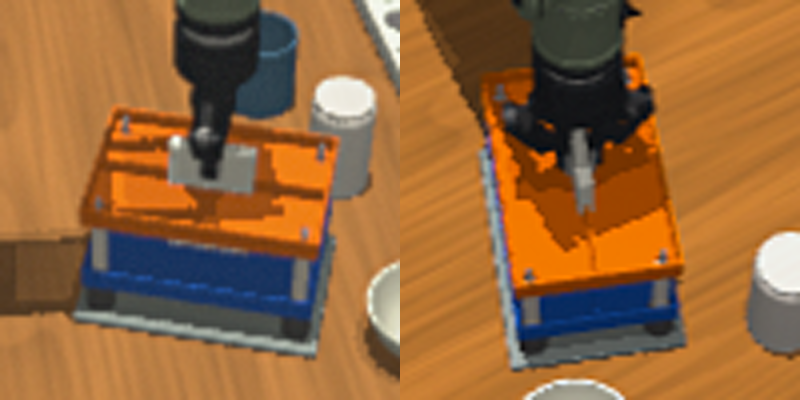

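View pics/b8h.png

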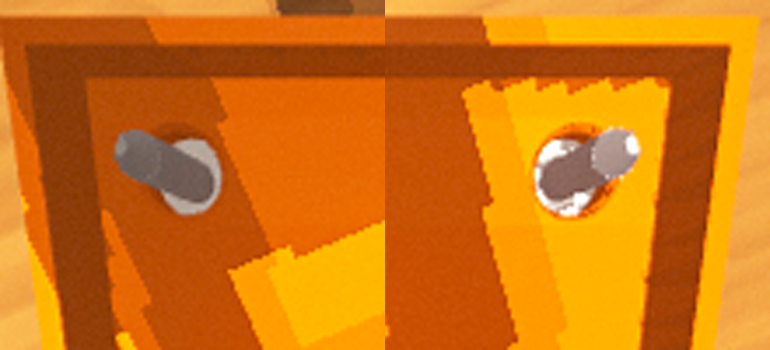

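The orange tray has stopped at TCP z=0.1484, exactly the computed home height, with +5 N of support. All four pins stand through the floor, and the shoulder fills each front hole. I'll release and rise.

Request:
step_arm([
  {"xyz": [0, 0, 0], "turn": 0},
  {"xyz": [0, 0, 0], "turn": 0},
  {"xyz": [0, 0, 0], "turn": 0},
  {"xyz": [0, 0, 0], "turn": 0},
  {"xyz": [0, 0, -5], "turn": 0},
  {"xyz": [0, 0, -15], "turn": 0},
  {"xyz": [0, 0, -30], "turn": 0},
  {"xyz": [0, 0, -40], "turn": 0},
  {"xyz": [0, 0, -40], "turn": 0},
  {"xyz": [0, 0, -15], "turn": 0},
  {"xyz": [0, 0, 0], "turn": 0},
  {"xyz": [0, 0, 0], "turn": 0},
], jaw=70)

```text
clock: 33.52
ee_pos: [0.6116, 0.0297, 0.2901]
eef_rot: [-0.002, 0.185, 0.983, -0.0]
contact_force: [-0.4, 0.4, -1.1]
grip_width: 0.0699
```

```bash
python3 look.py c1; python3 - <<'E'
from h import *
import pickle
o,d=pickle.load(open("c1.pkl","rb")); save(d["side"],"c1d.png");save(d["scene"],"c1s.png")
E
```

```text
[0.6116 0.0297 0.2901] [-0.3639  0.3699 -1.0625] [-0.0302  0.026   0.0001] 0.0699040098495748 [-0.9313  0.3642  0.0036]
```

View pics/c1e.png

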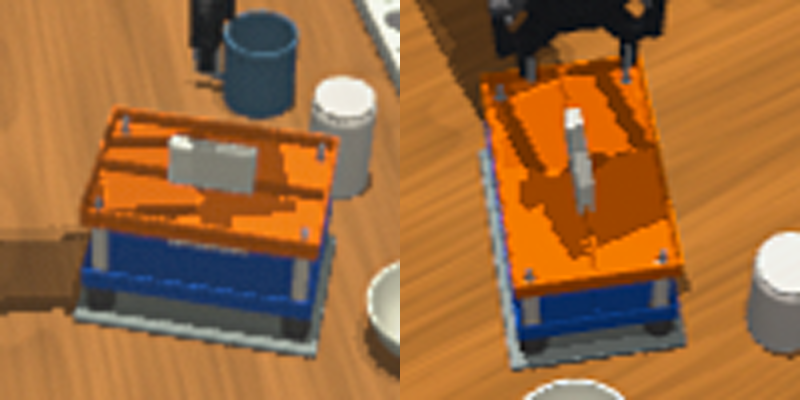

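View pics/c1w.png

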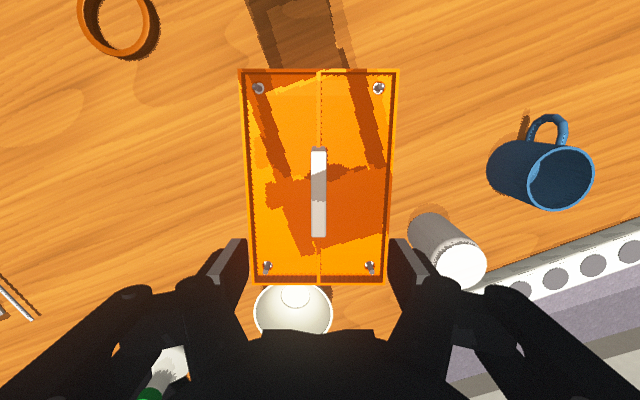

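View pics/c1s.png

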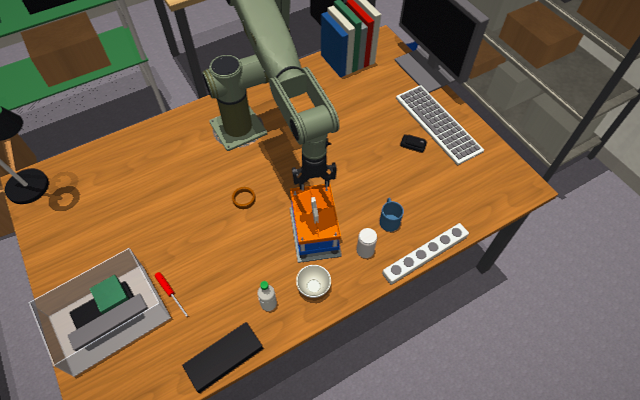

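The orange tray sits on all four posts with the pins showing at (258,88), (378,88), (266,266) and (369,266), and the bystanders are where they were. One numeric flatness check, then I'll hand in.

```bash
python3 - <<'E'
from h import *
import pickle
from workcell import manip
o,d=pickle.load(open("c1.pkl","rb"));W=d["wrist"]
P=cast(W,[(238,70),(400,69),(253.5,284),(385.5,284)],.147)
print(fitpose(P),[np.linalg.norm(P[i]-P[j]) for i,j in((0,1),(2,3),(0,2),(1,3))])
print(manip.get_obs()["contact_force"]); print(manip.hand_in())
E
```

```text
(array([0.6125, 0.031 ]), np.float64(158.80617143383506), np.float64(158.7566508362922), np.float64(0.21788107799603737), np.float64(0.14515096281921688)) [np.float64(0.1456796038677731), np.float64(0.1446233185035577), np.float64(0.21750181487375694), np.float64(0.21826162293773502)]
[-0.4189  0.2668  0.3047]
the job is handed in; nothing more can be done
None
```

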